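# Square up the tile trivets on the pantry stand

### The job

The steel stop pin keeps the stack of tile trivets off the stand's tall side panel. Draw the pin out of its bore and park it upright, well inside the notch in the board's edge with its collar resting on the board; then tap the stack from its two open sides until all four tiles lie flat on one another with their edges flush, home in the corner between tall panel and low end stop. Leave the jars, tin, cup, mug and bottle standing where they are.

Things in the scene. Friction and masses are not known exactly. Their poses are not given: they have to be found in the camera images.
- stand: Fixed wooden tile stand. Origin: centre of its underside on the counter, z up, robot on its -x side. Base board 30 thick, x -95..115, y -100..115 in its own frame (mm). Tall side panel on the +y edge and low end stop on the +x edge make the square corner for the tiles. Bore through the board at x 35, y 78; notch cut in its near (-x) edge at y 85.
- panel (a point): middle (x 40) of the upper edge of the tall panel's inner face: face at stand y = 100, panel 15 thick, x -35..115, top 240 above the counter
- stop (a point): middle (y 0) of the upper edge of the end stop's inner face: face at stand x = 100, stop 15 thick, y -100..100, top 66 above the counter
- bore (a point): mouth of the bore (11.5 wide, 30 deep), on the board's upper face (z 30), 22 from the panel; the pin stands here at the start
- notch (a point): point inside the edge notch, on its centre line and 16 in from the open end, at the level of the board's upper face (z 30). The notch is open to -x: 14 wide (y 78..92), 25 deep (x -95..-70), right through the board.
- home (a point): on the board's upper face (z 30): the point below the centres of all tiles when the stack is home in the corner (50 from panel and end stop)
- pin: loose steel stop pin, 0.12 kg, upright. Origin: centre of the collar's underside; z along the pin to its upper end. Shank 10 dia, 26 long, below the origin; collar 26 dia, z 0..6; plain round handle 16 dia, z 6..75. In the bore or the notch its collar rests on the board.
- tile1: white ceramic tile trivet, 100 x 100 x 8, about 0.18 kg, number 1 of the stack from the bottom (underside 30 above the counter). Origin: centre of its underside; x and y parallel to its edges.
- tile2: white ceramic tile trivet, 100 x 100 x 8, about 0.18 kg, number 2 of the stack from the bottom (underside 38 above the counter). Origin: centre of its underside; x and y parallel to its edges.
- tile3: white ceramic tile trivet, 100 x 100 x 8, about 0.18 kg, number 3 of the stack from the bottom (underside 46 above the counter). Origin: centre of its underside; x and y parallel to its edges.
- tile4: white ceramic tile trivet, 100 x 100 x 8, about 0.18 kg, number 4 of the stack from the bottom (underside 54 above the counter). Origin: centre of its underside; x and y parallel to its edges.
- spice_jar: bystander: amber glass spice jar with wooden cap, 44 dia x 85 high, loose on the counter. Origin: centre of its underside.
- tin: bystander: steel food tin with paper label, 68 dia x 75 high, loose on the counter. Origin: centre of its underside.
- oil_bottle: bystander: green glass oil bottle, 58 dia x 200 high, loose on the counter. Origin: centre of its underside.
- ramekin: bystander: white ceramic cup without handle, 80 dia at the rim x 45 high, loose on the counter. Origin: centre of its underside.
- mug: bystander: blue ceramic mug, 76 dia x 85 high, handle on its +y side, loose on the counter. Origin: centre of its underside.
- nut_jar: bystander: clear glass jar with wooden cap, 72 dia x 120 high, loose on the counter. Origin: centre of its underside.

How it is judged (in metres and radians):
On the way, in this order (a step that is already met when the one before it is completed fails the run):
1. the pin is parked in the notch and let go (horizontal distance between pin and notch below 0.008 m and z of pin in the frame of stand between 0.024 and 0.035 m and angle between pin's own z axis and vertical below 0.15 rad and contact force between the fingers and pin below 0.1 N), for 0.2 s.
2. all four tiles are flush and home in the corner (horizontal distance between each of tile1, tile2, tile3, tile4 and home below 0.004 m and angle between the x axis of each of tile1, tile2, tile3, tile4 and the x axis of stand, either way round below 0.045 rad and angle between each of tile1, tile2, tile3, tile4's own z axis and vertical below 0.05 rad), for 0.2 s.
At the end, for the whole second after the job is handed in: Pin upright (0.15 rad) in the notch, collar on the board, axis within 8 mm of the notch point. Each tile flat (0.05 rad), its centre within 4 mm of the home point seen from above, its edges within 0.045 rad of the stand's. Tiles and pin at rest (all of step 2 and horizontal distance between pin and notch below 0.008 m and z of pin in the frame of stand between 0.024 and 0.035 m and angle between pin's own z axis and vertical below 0.15 rad and linear speed of each of tile1, tile2, tile3, tile4, pin below 0.01 m/s); the robot touches nothing.
It fails at once if a jar, tin, cup, mug or bottle is moved more than 25 mm (distance of any of spice_jar, tin, oil_bottle, ramekin, mug, nut_jar from where it was at the start of the episode above 0.025 m).
It fails at once if a jar, tin, cup, mug or bottle is tipped over (angle between any of spice_jar, tin, oil_bottle, ramekin, mug, nut_jar's own z axis and vertical above 0.4 rad).
It also fails if it takes over 72 s, if anything falls off the work surface, if the arm or the gripper's body presses on something with over 40 N, if the wrist force passes 120 N, or if a joint passes its speed limit or range.

### The arm

A 6-joint arm with a two-finger parallel gripper is mounted at the origin on the work surface. World frame = base frame: x ahead of the robot, y to its left, z up, the work surface at z = 0. Lengths are in m, angles in degrees, forces in N, time in s.
With the tool pointing down it reaches from about 0.4 to 0.825 m from the base axis. Payload 7 kg.
Tool frame: the origin (TCP) lies midway between the tips of the shut fingers; the grasp point (between the pads) lies ctrl.grasp_offset behind it (ctrl.grasp_offset is the distance from the TCP to the grasp point, in m); z points along the fingers, y is the line along which they close (so a half turn about z gives the same grasp; the last joint's range is limited). The gripper opens to 88 mm and grips with 3 to 60 N. Pads are 19 mm wide; open, the fingers measure 130 mm over their backs; the gripper's body (78 mm by 193 mm) begins 47 mm behind the grasp point.
Start: joints at [90.247, 20.546, 0.682, 0, -70.136, -16.507], TCP at [0.189, 0.648, 0.227] pointing down, gripper open.
Joint ranges: [-176.03, 176.03], [-82.01, 121.73], [-58.28, 71.71], [-173.87, 95.51], [-174.79, -0.11], [-173.66, 173.66]. Speed limits (degrees/s): [136.94, 136.94, 172.46, 180, 180, 180].

### API

Orientations are given as [roll, pitch, yaw] about the fixed x, y, z axes, in that order (R = Rz(yaw) Ry(pitch) Rx(roll)).
In Python, from plant import ctrl gives the robot as it stands. The module is installed in compiled form; this text tells all that it offers.
- The arm moves only by the tool send_rows, never from a script. Its argument "increments" is a list that holds one entry, the list of rows, each a list of 4 numbers: the shift along the world's x, y, z normalised to -1 to 1, where 1 is 0.2 m, then the turn about the world's z normalised to -1 to 1, where 1 is 1.5 rad. In form: [[[x, y, z, roll], ...]]. A call has 1 to 12 rows; each row is the pose to reach, as a shift and turn from the pose commanded when the call began; what a row does not reach only later rows make up. A row lasts 1/8 s, in which the tool goes at most 62.5 mm and 10.7 degrees, less where a joint would pass 70% of its speed; a pose out of reach is approached as far as the arm can. A call with a number of a shift or a turn outside -1 to 1 is refused whole. A call with a gripper value outside its range is refused whole. "jaw" is the opening, from 0 (shut) to 1 (fully open), set as the call begins (left out, the last holds). The fingers move at their own pace and stop on an object; the grip force is fixed at half the most. Time passes only in rows, so rows that repeat a pose let the fingers close. It gives the time, the measured TCP pose, the force, the opening and the grip force at its end, in the units of the state.
- ctrl.get_obs(): the state, without advancing time (a new reading comes with each control period).
- ctrl.snapshot(name): name is "scene" or "side" or "wrist"; returns the picture (480x640x3 uint8, red, green, blue); there is no depth.
- ctrl.calibration(name): a dict with "mtx" (3x3 intrinsics, pixels), "k1" (the pictures are not rectified: a ray, as slopes to the right and down, at radius r is drawn at 1 + k1 r^2 times it, then the intrinsics apply), "eye" and "attitude" of the camera in the world. Camera axes: x right, y up, looking along -z (the intrinsics and any distortion apply to the point x, -y, -z); pixel columns grow to the right and rows downward; lengths in m; the calibration is good to about 2 mm. A picture is of the moment at which its call begins: read the wrist's pose just before it. calibration takes no time and is no camera call; for the wrist camera it gives the pose at the moment of the call.
- ctrl.close_job(): hands the job in; it is judged then, once.
Trained networks look in the newest picture that a camera, given by its name, has taken for a name from the list of things; names that differ only in an ending like _2 or _b are one class to them, and where a whole thing is asked for, a point or a joint stands for the part that bears it (a point fixed in the world has none). Each returns a list of dicts, best first, with "conf" (0 to 1); they miss things now and then, are a little off and sometimes report something else, mostly with a low value. They report only what shows in the picture. A call takes as long as a camera call.
- ctrl.trace(thing, camera): "mask" (480x640 bool, what is visible of it) and "bbox" ([left, top, right, bottom] in pixels, round what is visible of it).
- ctrl.spot_point(thing, camera): "pixel" ([row, column] in pixels: a listed point, or the origin of a listed thing).
The state is a dict: "clock": time; "joint_pos": joint angles; "qvel": joint speeds; "tau": joint torques, N m; "tool_pos": TCP position; "orientation": TCP orientation; "force": force on the tool from outside, world axes, zero at the start; "moment": the same for the moment, N m; "opening": finger opening in m; "gripper_force": force on a finger pad.
Only numpy, scipy, OpenCV 4.12 (cv2) and the standard library are available. Lean on these libraries where they do the work, as an engineer would, in place of code of your own. Each camera call takes 0.05 s, during which the arm holds its last target. There are 200 camera calls.

## Working session

There is one attempt and no reset: what is moved stays moved. The work goes in short steps, Python scripts to look and compute and a tool call to move; the robot and the scene stay as the last step left them, time stands still between calls to the robot, and variables do not carry over. Pictures are saved under pics/ and viewed, at most 10 in all, crops included, and the job is handed in when it is done.

Besides the shell and the picture viewer there is one more tool, called after "Call:" in YAML: its name, and indented under it one key for each argument. send_rows: Moves the arm, as the interface text tells. Its arguments: {"type":"object","properties":{"increments":{"type":"array"},"jaw":{"type":"number"}},"required":["increments"]}

```bash
mkdir -p pics; python3 - <<'E'
from plant import ctrl
import cv2,numpy as np
o=ctrl.get_obs();print(o['clock'],o['tool_pos'],o['orientation'],o['opening'],ctrl.grasp_offset)
for c in ['scene','side']:
    im=ctrl.snapshot(c);cv2.imwrite(f'pics/{c}0.png',im[:,:,::-1])
    k=ctrl.calibration(c);print(c,k)
    for n in ['panel','stop','bore','notch','home','pin','tile1','tile2','tile3','tile4','stand','spice_jar','tin','oil_bottle','ramekin','mug','nut_jar']:
        r=ctrl.spot_point(n,c);print(n,[(np.round(d['pixel'],1).tolist(),round(d['conf'],2)) for d in r[:2]])
E
```

```text
0.0 [0.18889894 0.64752121 0.22560997] [ 1.79904730e+02 -7.68847449e-03 -1.62675864e+01] 0.08765939237026855 0.0188
scene {'mtx': array([[597.17831976,   0.        , 326.58813223],
       [  0.        , 597.17831976, 232.14061851],
       [  0.        ,   0.        ,   1.        ]]), 'k1': -0.17837075159985502, 'eye': array([1.28160022, 0.43101605, 0.94187416]), 'attitude': array([ 4.68312950e+01, -5.40681098e-02,  1.19499282e+02])}
panel [([214.5, 312.0], 0.61)]
stop [([285.5, 255.5], 0.55)]
bore [([316.1, 355.5], 0.69), ([290.3, 305.0], 0.57)]
notch [([253.1, 336.2], 0.98)]
home [([288.8, 289.7], 0.79), ([266.8, 270.0], 0.55)]
pin [([254.6, 278.0], 0.21)]
tile1 [([254.5, 277.9], 0.9), ([268.8, 270.3], 0.89)]
tile2 [([254.5, 277.9], 0.9), ([268.8, 270.3], 0.89)]
tile3 [([254.5, 277.9], 0.9), ([268.8, 270.3], 0.89)]
tile4 [([254.5, 277.9], 0.9), ([268.8, 270.3], 0.89)]
stand [([272.9, 284.9], 0.97), ([319.1, 358.4], 0.68)]
spice_jar [([240.1, 211.5], 0.76)]
tin [([217.1, 302.9], 0.69)]
oil_bottle [([214.6, 245.6], 0.96), ([240.4, 212.9], 0.6)]
ramekin [([274.2, 183.8], 0.71)]
mug [([
[... 318 characters left out ...]
 0.6384153 ]), 'attitude': array([ 52.75672781,   0.33279883, -27.08687839])}
panel [([179.3, 335.9], 0.96), ([287.9, 335.0], 0.26)]
stop [([292.4, 393.2], 0.92)]
bore [([291.2, 334.8], 0.94)]
notch [([311.8, 276.8], 0.6)]
home [([302.0, 350.3], 0.8)]
pin [([288.7, 333.9], 0.85), ([322.0, 349.3], 0.55)]
tile1 [([319.5, 353.8], 0.76)]
tile2 [([319.5, 353.8], 0.76)]
tile3 [([319.5, 353.8], 0.76)]
tile4 [([319.5, 353.8], 0.76)]
stand [([340.0, 344.5], 0.61)]
spice_jar [([437.3, 413.8], 0.89)]
tin [([411.9, 253.3], 0.9)]
oil_bottle [([463.1, 334.7], 0.88)]
ramekin [([403.4, 467.9], 0.95), ([324.4, 449.7], 0.73)]
mug [([324.1, 449.4], 0.61)]
nut_jar [([340.4, 340.6], 0.6), ([292.4, 391.1], 0.35)]
```

View pics/scene0.png

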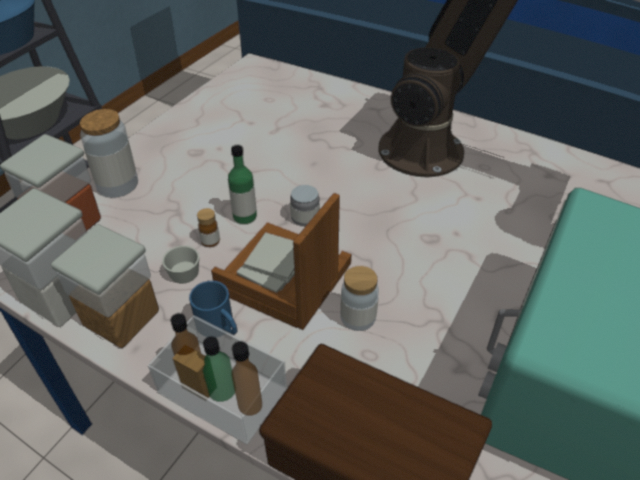

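View pics/side0.png

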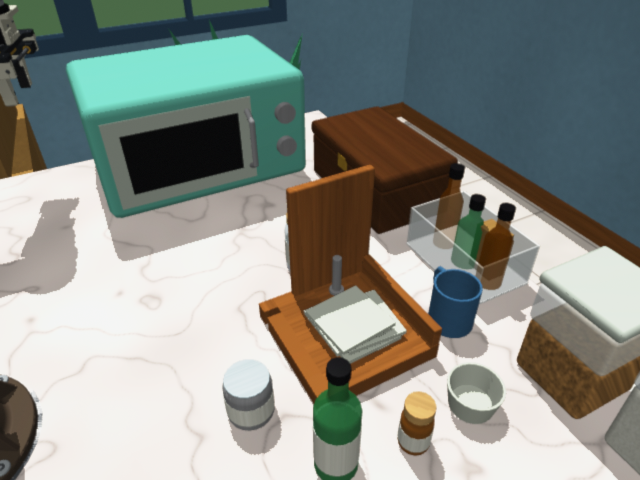

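```bash
cat > h.py <<'E'
from plant import ctrl
import cv2,numpy as np
from scipy.spatial.transform import Rotation as Ro
def cam(c):
    k=ctrl.calibration(c); return k,Ro.from_euler('xyz',k['attitude'],degrees=True).as_matrix()
def dist(k): return np.array([k['k1'],0,0,0,0.])
def at(c,px,z,kr=None):
    "pixel [row,col] -> world at height z"
    k,R=kr or cam(c)
    u=cv2.undistortPoints(np.array([[[px[1],px[0]]]],float),k['mtx'],dist(k))[0,0]
    d=R@np.array([u[0],-u[1],-1]); return k['eye']+d*(z-k['eye'][2])/d[2]
def proj(c,P,kr=None):
    k,R=kr or cam(c)
    q=(np.atleast_2d(P)-k['eye'])@R*[1,-1,-1]
    p=cv2.projectPoints(q.reshape(-1,1,3),np.zeros(3),np.zeros(3),k['mtx'],dist(k))[0][:,0]
    return p[:,::-1]
E
python3 - <<'E'
from h import *
S=dict(panel=(179.3,335.9,.24),stop=(292.4,393.2,.066),bore=(291.2,334.8,.03),notch=(311.8,276.8,.03),home=(302,350.3,.03),pin=(288.7,333.9,.03),stand=(340,344.5,0),tile1=(319.5,353.8,.03),spice_jar=(437.3,413.8,0),tin=(411.9,253.3,0),oil=(463.1,334.7,0),ram=(403.4,467.9,0),mug=(324.1,449.4,0))
C=dict(panel=(214.5,312,.24),stop=(285.5,255.5,.066),bore=(290.3,305,.03),notch=(253.1,336.2,.03),home=(288.8,289.7,.03),home2=(266.8,270,.03),stand=(272.9,284.9,0),tile=(268.8,270.3,.03),spice=(240.1,211.5,0),tin=(217.1,302.9,0),oil=(214.6,245.6,0),ram=(274.2,183.8,0),mug=(322.9,213.7,0),nut=(314.9,359.7,0))
for c,D in (('side',S),('scene',C)):
    for n,v in D.items(): print(c,n,np.round(at(c,v[:2],v[2])[:2],4))
E
```

```text
side panel [0.6068 0.0194]
side stop [ 0.6606 -0.0811]
side bore [ 0.5965 -0.0027]
side notch [ 0.4882 -0.0013]
side home [ 0.6072 -0.0376]
side pin [0.5981 0.0035]
side stand [ 0.5712 -0.0828]
side tile1 [ 0.5923 -0.0745]
side spice_jar [ 0.5707 -0.2747]
side tin [ 0.3908 -0.138 ]
side oil [ 0.4578 -0.2571]
side ram [ 0.6711 -0.2672]
side mug [ 0.7449 -0.1339]
scene panel [0.603  0.0181]
scene stop [ 0.6707 -0.0741]
scene bore [ 6.065e-01 -2.000e-04]
scene notch [0.4823 0.0035]
scene home [ 0.6184 -0.0293]
scene home2 [ 0.5867 -0.098 ]
scene stand [ 0.5631 -0.0775]
scene tile [ 0.5913 -0.0943]
scene spice [ 0.5603 -0.2786]
scene tin [ 0.3896 -0.1371]
scene oil [ 0.4494 -0.261 ]
scene ram [ 0.6758 -0.2662]
scene mug [ 0.7499 -0.1285]
scene nut [0.5865 0.1155]
```

The scene picture shows the stand at about (290, 270) with the nut jar at (359, 300) behind the panel. The mug is at (210, 305), the ramekin at (181, 264), the spice jar at (207, 228), the bottle at (242, 190) and the tin at (305, 205). The side picture shows the pin standing at (336, 275) by the panel, with the tiles offset around (355, 320). Next I'll hover over the stand to get the wrist view.

Call:
send_rows:
  increments:
    - [[0,0,0.3,0],[0.2,-0.3,0.6,-0.12],[0.5,-0.65,0.9,-0.24],[0.5,-1,1,-0.36],[0.5,-1,1,-0.43]]

```text
clock: 2.42
tool_pos: [0.2846, 0.4609, 0.4197]
orientation: [-180.0, 0.0, -53.5]
force: [1.5, 1.3, -0.3]
opening: 0.0877
gripper_force: 0.0
```

Call:
send_rows:
  increments:
    - [[0.15,-0.25,0,-0.12],[0.3,-0.5,0,-0.24],[0.45,-0.75,0,-0.36],[0.6,-1,0,-0.43]]

```text
clock: 2.92
tool_pos: [0.4045, 0.2608, 0.4191]
orientation: [-180.0, 0.1, -90.4]
force: [0.4, 1.1, 0.5]
opening: 0.0876
gripper_force: 0.0
```

Call:
send_rows:
  increments:
    - [[0.12,-0.25,0,0],[0.25,-0.5,0,0],[0.37,-0.75,0,0],[0.5,-1,0,0],[0.5,-1,0,0]]

```text
clock: 3.55
tool_pos: [0.505, 0.0594, 0.4184]
orientation: [180.0, -0.0, -90.5]
force: [0.1, 0.2, -0.5]
opening: 0.0876
gripper_force: 0.0
```

Call:
send_rows:
  increments:
    - [[0.1,-0.3,0,0],[0.25,-0.6,0,0],[0.25,-0.7,0,0],[0.25,-0.7,0,0]]

```text
clock: 4.05
tool_pos: [0.5541, -0.0783, 0.4183]
orientation: [180.0, -0.0, -90.3]
force: [0.1, 0.5, 0.1]
opening: 0.0872
gripper_force: 0.0
```

```bash
python3 - <<'E'
from h import *
o=ctrl.get_obs();print(o['clock'],o['tool_pos'],o['orientation'],o['joint_pos'])
k,R=cam('wrist');print(k);T=Ro.from_euler('xyz',o['orientation'],degrees=True).as_matrix()
print('cam in tool',T.T@(k['eye']-o['tool_pos']),'view dir in tool',T.T@R@[0,0,-1])
im=ctrl.snapshot('wrist');s=ctrl.snapshot('side');cv2.imwrite('pics/w1.png',im[:,:,::-1]);cv2.imwrite('pics/s1.png',s[:,:,::-1])
for n,z in dict(panel=.24,stop=.066,bore=.03,notch=.03,home=.03,pin=.03,stand=0,tile1=.03,tile4=.054).items():
    for r in ctrl.spot_point(n,'wrist')[:2]: print(n,r['pixel'],round(r['conf'],2),np.round(at('wrist',r['pixel'],z,(k,R))[:2],4))
E
```

```text
4.05 [ 0.55411115 -0.07831013  0.41829516] [ 1.79956668e+02 -8.76371669e-03 -9.02970160e+01] [ 1.19989708e+01  5.95522354e+00  5.85449161e+00 -6.65478619e-04
 -8.99434728e+01 -1.22959892e+01]
{'mtx': array([[422.98274685,   0.        , 324.92414429],
       [  0.        , 422.98274685, 246.37489273],
       [  0.        ,   0.        ,   1.        ]]), 'k1': 0.019734648036223264, 'eye': array([ 0.55344538, -0.16153649,  0.57483163]), 'attitude': array([-1.77967800e+01, -1.11353328e-01,  1.79700798e+02])}
cam in tool [ 0.08325263  0.0003527  -0.15652351] view dir in tool [-0.3057875   0.00111875  0.95209913]
panel [325.6, 269.4] 0.73 [0.6028 0.0192]
stop [180.8, 232.7] 0.88 [ 0.6637 -0.0816]
stop [26.7, 402.8] 0.71 [ 0.4681 -0.2464]
bore [232.7, 291.7] 0.6 [ 0.5977 -0.0061]
notch [239.5, 374.6] 0.6 [0.4864 0.004 ]
home [212.6, 280.7] 0.87 [ 0.6114 -0.0337]
pin [232.2, 289.3] 0.78 [ 0.6009 -0.0068]
pin [14.7, 224.3] 0.54 [ 0.6669 -0.2655]
stand [216.9, 279.6] 0.74 [ 0.6163 -0.0206]
tile1 [172.1, 305.2] 0.9 [ 0.578  -0.0866]
tile4 [172.1, 305.2] 0.9 [ 0.5769 -0.0899]
```

View pics/w1.png

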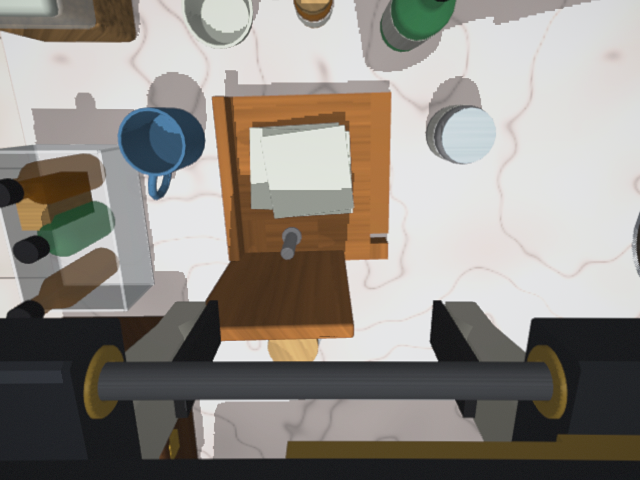

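View pics/s1.png

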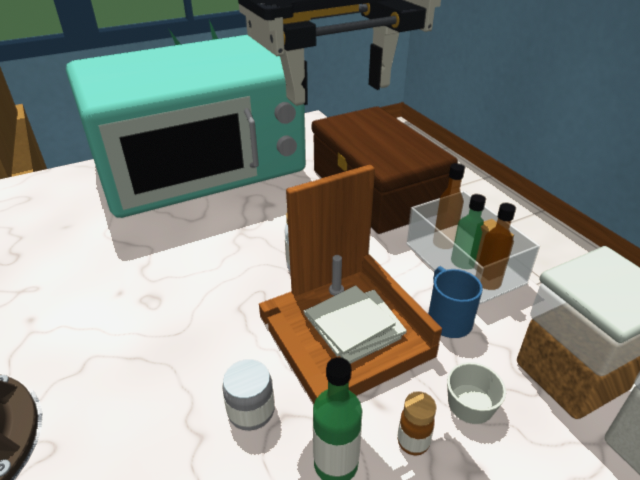

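The wrist picture shows the stand almost square to the camera, with the pin at about (290, 242), the tiles at (305, 170), the notch at (378, 239) and the gripper body along the bottom. The side picture shows that the fingers hang from a rod-and-carriage body. The pin is only 22 mm from the panel, so I need to know how far the body reaches on the panel side.

```bash
python3 - <<'E'
from h import *
s=ctrl.snapshot('scene');p=ctrl.get_obs()['tool_pos']
print(proj('scene',[p,p+[0,0,.066],p+[.0965,.039,.066],p+[-.0965,.039,.066],p+[.0965,-.039,.066],p+[0,0.039,.066]]))
print(proj('wrist',[p+[.0965,-.039,.066],p+[-.0965,-.039,.066],p+[0,0.039,.066]]))
c=s[20:220,160:410];cv2.imwrite('pics/sc1.png',cv2.resize(c,None,fx=3,fy=3,interpolation=cv2.INTER_CUBIC)[:600,:,::-1])
E
```

```text
[[100.62202963 276.77271977]
 [ 65.63210933 274.75601911]
 [ 97.89423679 260.99940301]
 [ 47.92110387 324.8764726 ]
 [ 85.77221323 219.57051414]
 [ 71.06519432 295.08545019]]
[[310.01388916 -94.641548  ]
 [307.64100627 739.47208036]
 [553.11927745 323.75810974]]
```

View pics/sc1.png

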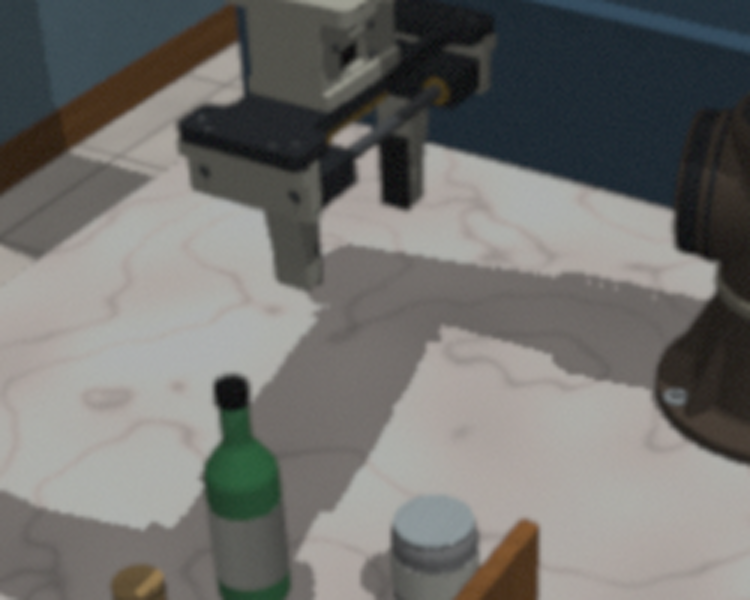

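The scene crop shows that the hand isn't symmetric about the fingers: the finger at about (295, 250) sits near the hand's panel-side end. I'll measure that offset.

```bash
python3 - <<'E'
from h import *
p=ctrl.get_obs()['tool_pos'];k,R=cam('scene')
def onx(cx,cy,x):
    u=cv2.undistortPoints(np.array([[[160+cx/3,20+cy/3]]]),k['mtx'],dist(k))[0,0]
    d=R@np.array([u[0],-u[1],-1]);q=k['eye']+d*(p[0]+x-k['eye'][0])/d[0]
    return np.round((q-p)*1000,0)
for n,a in dict(plateR=(318,205,.0965),plateL=(188,188,.0965),plateTopL=(180,128,.0965),plateTopR=(320,165,.0965),fingL=(275,277,.065),fingR=(318,287,.065),fingTopL=(265,210,.065),fingTopR=(320,215,.065)).items(): print(n,onx(*a))
E
```

```text
plateR [97. 49. 85.]
plateL [ 97. -32.  73.]
plateTopL [ 97. -33. 107.]
plateTopR [ 97.  52. 108.]
fingL [65. -5. 10.]
fingR [65. 23. 13.]
fingTopL [65. -8. 51.]
fingTopR [65. 27. 58.]
```

The hand turns out to be roughly symmetric, so reaching the pin next to the panel has to be tested by feel. First I'll fit the stand pose from all three cameras and check it with an overlay.

```bash
cat >> h.py <<'E'
def stand2w(P,s):
    P=np.atleast_2d(np.array(P,float))/1000; c,n=np.cos(s[2]),np.sin(s[2])
    return np.c_[s[0]+c*P[:,0]-n*P[:,1], s[1]+n*P[:,0]+c*P[:,1], P[:,2]]
E
python3 - <<'E'
from h import *
from scipy.optimize import least_squares
kr={c:cam(c) for c in('scene','side','wrist')}
K=dict(panel=(40,100,240),stop=(100,0,66),bore=(35,78,30),notch=(-79,85,30),home=(50,50,30))
obs=[]
D=dict(side=dict(panel=(179.3,335.9),stop=(292.4,393.2),bore=(291.2,334.8),notch=(311.8,276.8),home=(302,350.3)),
scene=dict(panel=(214.5,312),stop=(285.5,255.5),bore=(290.3,305),notch=(253.1,336.2),home=(288.8,289.7)),
wrist=dict(panel=(325.6,269.4),stop=(180.8,232.7),bore=(232.7,291.7),notch=(239.5,374.6),home=(212.6,280.7)))
for c in D:
    for n,v in D[c].items(): obs.append((c,K[n],v))
obs+= [('wrist',(-95,-100,30),(93,390.5)),('wrist',(-95,115,30),(258,387.5))]
def f(s): return np.concatenate([proj(c,stand2w(P,s),kr[c])[0]-v for c,P,v in obs])
r=least_squares(f,[.567,-.08,0],loss='soft_l1',f_scale=2,x_scale=[.01,.01,.01]);s=r.x
print(s,np.degrees(s[2]));print(np.round(f(s).reshape(-1,2),1).tolist())
np.save('s.npy',s)
im=cv2.imread('pics/w1.png')
big=cv2.resize(im[80:350,180:450],None,fx=2.2,fy=2.2,interpolation=cv2.INTER_CUBIC)
E=[[(-95,-100,30),(115,-100,30),(115,100,30)],[(-95,-100,30),(-95,115,30),(-35,115,30)],[(-35,100,240),(115,100,240),(115,115,240),(-35,115,240),(-35,100,240)],[(-95,78,30),(-70,78,30),(-70,92,30),(-95,92,30)],[(100,-100,66),(100,100,66)],[(115,-100,66),(115,100,66)],[(-35,100,30),(100,100,30)],[(35,78,105),(35,78,36)]]
for L in E:
    q=(proj('wrist',stand2w(L,s),kr['wrist'])-[79.5,179.5])*2.2
    cv2.polylines(big,[np.round(q[:,::-1]).astype(np.int32)],False,(0,0,255),1)
cv2.imwrite('pics/ov1.png',big)
E
```

```text
[ 0.56458765 -0.08092698  0.01210421] 0.6935202167610294
[[0.5, -2.1], [-1.3, 1.6], [-0.5, 1.0], [-1.0, -3.1], [-4.0, 1.3], [0.4, 0.6], [-3.1, -0.6], [-3.0, 1.0], [0.6, -0.7], [-1.6, 0.7], [-1.3, -0.9], [0.2, -0.5], [1.5, -0.6], [-1.5, 1.4], [1.4, -1.8], [-2.0, 2.3], [0.8, -0.3]]
```

View pics/ov1.png

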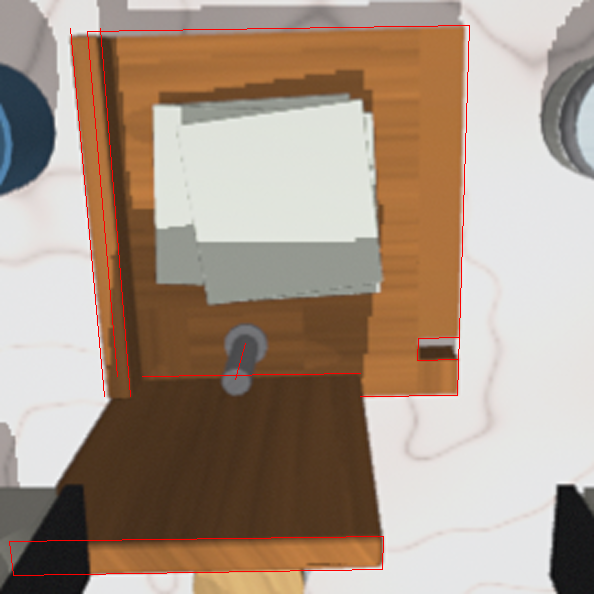

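The overlay fits: board outline, panel top, notch at (438, 350) and pin axis at (240, 365) all agree within 1–2 mm. That puts the pin at about (0.599, -0.0025) and the notch at about (0.485, 0.003). Now I'll come down beside the pin, clear of the panel, and feel for it.

Call:
send_rows:
  increments:
    - [[0.1,0.2,-0.3,-0.003],[0.2,0.35,-0.6,-0.005],[0.2,0.3,-0.9,-0.005],[0.2,0.3,-1,-0.005],[0.2,0.3,-1,-0.005],[0.2,0.3,-1,-0.005]]

```text
clock: 5.4
tool_pos: [0.5951, -0.0174, 0.2206]
orientation: [-179.9, -0.0, -90.6]
force: [-0.2, 0.1, 0.3]
opening: 0.0879
gripper_force: 0.0
```

```bash
python3 - <<'E'
from h import *
o=ctrl.get_obs();print(o['clock'],o['tool_pos'],o['orientation'],o['qvel'],o['force'])
s=np.load('s.npy');print(stand2w([(35,78,30),(35,100,240),(-79,85,30),(50,50,30),(-35,100,0)],s))
E
```

```text
5.4 [ 0.59507558 -0.01740112  0.22060173] [-1.79867954e+02 -5.65616709e-03 -9.05880074e+01] [-0.12805028 -1.03111027  0.74108584 -0.05319941  0.21853598  0.04812952] [-0.17112922  0.13145993  0.25170823]
[[ 0.59864098 -0.00250906  0.03      ]
 [ 0.59837469  0.01948933  0.24      ]
 [ 0.4845646   0.00311058  0.03      ]
 [ 0.61397879 -0.03032545  0.03      ]
 [ 0.52837982  0.01864206  0.        ]]
```

Call:
send_rows:
  increments:
    - [[0.018,-0.035,-0.1,0.01],[0.018,-0.035,-0.3,0.01],[0.018,-0.035,-0.5,0.01],[0.018,-0.035,-0.7,0.01],[0.018,-0.035,-0.725,0.01],[0.018,-0.035,-0.725,0.01]]

```text
clock: 6.15
tool_pos: [0.5992, -0.0242, 0.0758]
orientation: [-179.8, 0.0, -89.7]
force: [0.4, 1.1, 0.7]
opening: 0.0877
gripper_force: 0.0
```

Call:
send_rows:
  increments:
    - [[0,0.01,0,0],[0,0.02,0,0],[0,0.02,0,0]]

```text
clock: 6.52
tool_pos: [0.598, -0.0201, 0.0745]
orientation: [-179.9, 0.0, -89.7]
force: [-0.1, -0.5, -0.5]
opening: 0.088
gripper_force: 0.0
```

Call:
send_rows:
  increments:
    - [[0,0.007,0,0],[0,0.015,0,0],[0,0.015,0,0]]

```text
clock: 6.9
tool_pos: [0.5977, -0.0193, 0.0742]
orientation: [180.0, -0.1, -89.7]
force: [1.6, -11.4, 1.8]
opening: 0.0879
gripper_force: 5.8
```

The body meets the panel exactly at its 39 mm half-width, with the pin still 17 mm short of the pad centre. A tool pointing straight down therefore can't grip the pin. The arm only approximates a pose outside its joint range, so I'll go up and see whether pushing the last joint against its limit tilts the tool.

Call:
send_rows:
  increments:
    - [[0,-0.03,0,0],[0,-0.1,0.3,0],[0,-0.2,0.6,0],[0,-0.2,0.9,-0.12],[0,-0.2,1,-0.25],[0,-0.2,1,-0.37],[0,-0.2,1,-0.5],[0,-0.2,1,-0.62],[0,-0.2,1,-0.75],[0,-0.2,1,-0.87],[0,-0.2,1,-1],[0,-0.2,1,-1]]

```text
clock: 8.4
tool_pos: [0.5975, -0.0572, 0.2735]
orientation: [180.0, -0.0, -175.6]
force: [0.4, -0.6, 1.0]
opening: 0.0877
gripper_force: 0.0
```

Call:
send_rows:
  increments:
    - [[0,0,0.25,-0.12],[0,0,0.25,-0.25],[0,0,0.25,-0.37],[0,0,0.25,-0.5],[0,0,0.25,-0.62],[0,0,0.25,-0.75],[0,0,0.25,-0.87],[0,0,0.25,-1],[0,0,0.25,-1]]

```text
clock: 9.52
tool_pos: [0.6021, -0.1027, 0.32]
orientation: [179.5, -3.2, 102.6]
force: [0.4, -0.0, -0.4]
opening: 0.0878
gripper_force: 0.0
```

```bash
python3 - <<'E'
from h import *
o=ctrl.get_obs();print(o['clock'],o['tool_pos'],o['orientation'],o['joint_pos'])
E
```

```text
9.525 [ 0.60209729 -0.10273934  0.32002664] [179.52093232  -3.24894776 102.56959359] [   6.46081062   12.54362776    2.90639056   -3.32959491  -80.24792277
 -173.3439545 ]
```

Saturating the last joint does tilt the tool, and in the useful direction: the fingers point towards +y. I'll fit the arm kinematics to predict which tilted poses can be reached.

```bash
cat >> h.py <<'E'
def fk(q,p):
    j=np.radians(q); h,a1,a2,a3,d4,off,L=p
    r=lambda ax,a: Ro.from_euler(ax,a).as_matrix()
    R1=r('z',j[0]); x=R1@[a1,off,0]+[0,0,h]
    R2=R1@r('y',j[1]); x=x+R2@[0,0,a2]
    R3=R2@r('y',-j[2]); x=x+R3@[d4,0,a3]
    R5=R3@r('x',SG[0]*j[3])@r('y',-j[4]); z=R5[:,0]
    x=x+L*z
    # tool z = link x
    R6=R5@r('x',SG[1]*j[5])@M6
    return x,R6
SG=[1,-1]; M6=np.eye(3)
E
python3 - <<'E'
import h; from h import *
from scipy.optimize import least_squares
S=[([90.247,20.546,.682,0,-70.136,-16.507],[.18889894,.64752121,.22560997],[179.905,-.0077,-16.2676]),
([11.9989708,5.95522354,5.85449161,-.000665,-89.9434728,-12.2959892],[.55411115,-.07831013,.41829516],[179.9567,-.00876,-90.297]),
([6.46081062,12.54362776,2.90639056,-3.32959491,-80.24792277,-173.3439545],[.60209729,-.10273934,.32002664],[179.52093232,-3.24894776,102.56959359])]
E=lambda o:Ro.from_euler('xyz',o,degrees=True).as_matrix()
for sg in [(1,1),(1,-1),(-1,1),(-1,-1)]:
    h.SG[:]=sg; h.M6=np.eye(3)
    p0=[.4,.05,.4,.0,.4,-.19,.3]
    def f(p): return np.concatenate([fk(q,p)[0]-x for q,x,o in S]+[.02*(np.array(p)-p0)])
    r=least_squares(f,p0)
    h.M6=fk(S[0][0],p0)[1].T@E(S[0][2])
    e=[np.degrees(Ro.from_matrix(fk(q,p0)[1].T@E(o)).magnitude()) for q,x,o in S]
    print(sg,np.round(r.x,3),np.abs(f(r.x)[:9]).max(),np.round(e,2)); print(np.round(h.M6,2).tolist())
E
```

```text
(1, 1) [-0.295  0.011  0.383  0.154  0.475 -0.188 -0.175] 0.007732233683849898 [ 0.    8.43 45.66]
[[-0.0, -0.0, 1.0], [-0.84, 0.54, 0.0], [-0.54, -0.84, -0.0]]
(1, -1) [-0.295  0.011  0.383  0.154  0.475 -0.188 -0.175] 0.007732233683849898 [0.   0.1  6.64]
[[-0.0, -0.0, 1.0], [-1.0, 0.0, -0.0], [-0.0, -1.0, -0.0]]
(-1, 1) [ 0.241  0.006  0.48   0.086  0.47  -0.192  0.388] 0.0070795782136506835 [ 0.    8.43 46.33]
[[-0.0, -0.0, 1.0], [-0.84, 0.54, 0.0], [-0.54, -0.84, -0.0]]
(-1, -1) [ 0.241  0.006  0.48   0.086  0.47  -0.192  0.388] 0.0070795782136506835 [0.  0.1 0.1]
[[-0.0, -0.0, 1.0], [-1.0, 0.0, -0.0], [-0.0, -1.0, -0.0]]
```

Call:
send_rows:
  increments:
    - [[0,0.25,0,-0.1],[0,0.5,0,-0.2],[0,0.75,0,-0.3],[0,1,0,-0.4],[0,1,0,-0.5],[0,1,0,-0.5]]

```text
clock: 10.28
tool_pos: [0.5698, -0.1421, 0.2456]
orientation: [175.1, -17.8, 84.1]
force: [-0.4, 0.1, 1.1]
opening: 0.0879
gripper_force: 0.0
```

```bash
python3 - <<'E'
from h import *
o=ctrl.get_obs();print(o['clock'],o['tool_pos'].tolist(),o['orientation'].tolist(),o['joint_pos'].tolist(),o['qvel'])
R=Ro.from_euler('xyz',o['orientation'],degrees=True).as_matrix();print(R)
E
```

```text
10.275 [0.5697580208031827, -0.14205032149574626, 0.24562175318976578] [175.11362198129626, -17.783348204470325, 84.13858211408828] [-7.598405910680409, 11.934833705848886, -3.4666103624783444, -18.927889245803918, -71.02461188895315, -173.38483817738026] [-1.44545854e+01 -3.24912533e+00 -1.67043525e+01 -1.39177179e+01
  1.75519601e+01  1.71227712e-02]
[[ 0.09724309  0.98849961  0.11581151]
 [ 0.94723982 -0.12763109  0.29401876]
 [ 0.30541858  0.08110999 -0.94875743]]
```

Call:
send_rows:
  increments:
    - [[0,0,0,0],[0,0,0,0],[0,0,0,0]]

```text
clock: 10.65
tool_pos: [0.5708, -0.1416, 0.2467]
orientation: [175.1, -17.7, 84.1]
force: [0.2, 0.3, 0.7]
opening: 0.0877
gripper_force: 0.0
```

```bash
cat > st.py <<'E'
from h import *
o=ctrl.get_obs()
R=Ro.from_euler('xyz',o['orientation'],degrees=True).as_matrix()
print(o['clock'],np.round(o['tool_pos'],4).tolist(),np.round(o['orientation'],2).tolist(),np.round(o['joint_pos'],3).tolist(),'maxv',np.round(np.abs(o['qvel']).max(),2),'F',np.round(o['force'],1),'op',round(o['opening'],4),'gf',round(o['gripper_force'],1))
print('tool axes',np.round(R.T,3).tolist())
E
python3 st.py
```

```text
10.65 [0.5708, -0.1416, 0.2467] [175.13, -17.72, 84.14] [-7.488, 11.954, -3.32, -18.84, -71.12, -173.554] maxv 0.27 F [0.2 0.3 0.7] op 0.0877 gf 0.0
tool axes [[0.097, 0.948, 0.304], [0.989, -0.127, 0.081], [0.115, 0.293, -0.949]]
```

Call:
send_rows:
  increments:
    - [[0,0.1,0,0],[0,0.25,0.25,0],[0,0.25,0.25,0],[0,0.25,0.25,0]]

```text
clock: 11.15
tool_pos: [0.5658, -0.1141, 0.2857]
orientation: [174.1, -19.6, 86.6]
force: [-0.2, 0.4, -0.1]
opening: 0.0878
gripper_force: 0.0
```

```bash
python3 st.py
```

```text
11.15 [0.5658, -0.1141, 0.2857] [174.11, -19.57, 86.59] [-6.232, 9.497, -1.217, -20.47, -75.0, -173.593] maxv 0.96 F [-0.2  0.4 -0.1] op 0.0878 gf 0.0
tool axes [[0.056, 0.941, 0.335], [0.991, -0.094, 0.097], [0.122, 0.326, -0.937]]
```

The tilt persists and follows the command in a soft least-squares way. I'll calibrate a model of that (FK plus the weighted IK) so I can aim the tilted tool at the pin.

```bash
cat > ik.py <<'E'
import h; from h import *
from scipy.optimize import least_squares
h.SG[:]=[-1,-1]; h.M6=np.array([[0,0,1],[-1,0,0],[0,-1,0.]])
lo=np.array([-176.03,-82.01,-58.28,-173.87,-174.79,-173.66]);hi=np.array([176.03,121.73,71.71,95.51,-.11,173.66])
E=lambda o:Ro.from_euler('xyz',o,degrees=True).as_matrix()
def ik(pos,yaw,P,w,q0):
    Rt=E([180,0,yaw])
    def f(q):
        x,R=fk(q,P); return np.r_[w*(x-pos),Ro.from_matrix(R@Rt.T).as_rotvec()]
    q=least_squares(f,np.clip(q0,lo+.1,hi-.1),bounds=(lo,hi),x_scale=10).x
    return (q,)+fk(q,P)
S=[([90.247,20.546,.682,0,-70.136,-16.507],[.1889,.6475,.2256]),
([11.9989708,5.95522354,5.85449161,-.000665,-89.9434728,-12.2959892],[.55411,-.07831,.418295]),
([6.46081062,12.54362776,2.90639056,-3.32959491,-80.24792277,-173.3439545],[.602097,-.102739,.320027]),
([-7.598405910680409,11.934833705848886,-3.4666103624783444,-18.927889245803918,-71.02461188895315,-173.38483817738026],[.569758,-.14205,.2456217]),
([-7.488,11.954,-3.32,-18.84,-71.12,-173.554],[.5708,-.1416,.2467]),
([-6.232,9.497,-1.217,-20.47,-75.0,-173.593],[.5658,-.1141,.2857])]
p0=[.3,.0,.45,.05,.45,-.19,.39]
P=least_squares(lambda p:np.concatenate([fk(q,p)[0]-x for q,x in S]+[.003*(np.array(p)-p0)]),p0).x
E
python3 - <<'E'
from ik import *
print(np.round(P,4),[np.round(1000*(fk(q,P)[0]-x),1).tolist() for q,x in S])
for w in (1,1.5,2,3,4):
    print('w',w)
    for pos,yaw,k in (([.598,-.0571,.3245],-261.6,2),([.598,.1429,.3245],-304.5,4),([.598,.1929,.3745],-304.5,5)):
        q,x,R=ik(pos,yaw,P,w,S[k][0]); print(np.round(x-S[k][1],3),np.round(q-S[k][0],1))
E
```

```text
[ 0.1916 -0.0859  0.6151 -0.0284  0.547  -0.1853  0.3721] [[-6.4, -11.9, -42.7], [-2.4, 6.2, -16.4], [-4.2, 5.4, -19.1], [5.1, -6.4, 22.1], [4.9, -6.3, 22.0], [4.1, -8.1, 34.2]]
w 1
[ 0.001 -0.023  0.002] [-1.8  0.4  2.8  1.6 -2.5 -0.3]
[-0.141 -0.111 -0.064] [-13.2  -4.8 -15.    1.2   8.6  -0.1]
[-0.153 -0.139 -0.051] [-15.2  -5.7 -14.9   3.5   6.7  -0.1]
w 1.5
[ 0.    -0.002  0.002] [-0.4  0.1  2.4  0.5 -2.3 -0.3]
[-0.029  0.051 -0.086] [  1.3  -1.2 -16.4 -12.   17.9  -0.1]
[-0.019  0.045 -0.093] [  1.5  -0.3 -17.1 -11.5  19.5  -0.1]
w 2
[-0.     0.013  0.002] [ 0.5 -0.2  2.1 -0.1 -2.2 -0.3]
[ 0.005  0.133 -0.049] [  7.6  -2.1 -15.  -17.7  18.7  -0.1]
[ 0.018  0.141 -0.055] [  8.7  -0.9 -15.8 -18.1  21.4  -0.1]
w 3
[-0.002  0.028  0.003] [ 1.6 -0.4  1.8 -0.9 -2.1 -0.3]
[0.024 0.208 0.006] [ 12.8  -3.9 -13.  -22.4  18.1  -0.1]
[0.035 0.224 0.007] [ 14.5  -2.8 -13.7 -23.4  21.4  -0.1]
w 4
[-0.003  0.035  0.004] [ 2.1 -0.5  1.7 -1.2 -2.1 -0.3]
[0.028 0.239 0.033] [ 14.9  -4.9 -12.1 -24.3  17.7  -0.1]
[0.036 0.258 0.038] [ 16.9  -3.8 -12.7 -25.5  21.2  -0.1]
```

```bash
cat >> h.py <<'E'
def fk(q,p):
    j=np.radians(q); h,a1,a2x,a2,a3,d4,off,L,oy,oz=p
    r=lambda ax,a: Ro.from_euler(ax,a).as_matrix()
    R1=r('z',j[0]); x=R1@[a1,off,0]+[0,0,h]
    R2=R1@r('y',j[1]); x=x+R2@[a2x,0,a2]
    R3=R2@r('y',-j[2]); x=x+R3@[d4,0,a3]
    R5=R3@r('x',SG[0]*j[3])@r('y',-j[4]); x=x+R5@[L,oy,oz]
    return x,R5@r('x',SG[1]*j[5])@M6
E
python3 - <<'E'
import re
t=open('ik.py').read()
t=t.replace("p0=[.3,.0,.45,.05,.45,-.19,.39]","p0=[.3,.0,0,.45,.05,.45,-.19,.39,0,0]")
open('ik.py','w').write(t)
from ik import *
print(np.round(P,4),[np.round(1000*(fk(q,P)[0]-x),1).tolist() for q,x in S])
for w in (1,1.5,2,3,4):
    print('w',w)
    for pos,yaw,k in (([.598,-.0571,.3245],-261.6,2),([.598,.1429,.3245],-304.5,4),([.598,.1929,.3745],-304.5,5)):
        q,x,R=ik(pos,yaw,P,w,S[k][0]); print(np.round(x-S[k][1],3),np.round(q-S[k][0],1))
E
```

```text
[ 1.980e-01  4.700e-03  4.500e-03  5.999e-01  5.000e-04  4.633e-01
 -2.500e-03  3.756e-01 -1.893e-01 -8.600e-03] [[0.1, 0.0, 0.1], [0.0, 0.1, 0.1], [-0.1, -0.0, -0.2], [0.0, 0.1, -0.0], [-0.0, 0.1, -0.1], [-0.0, -0.1, 0.1]]
w 1
[ 0.001 -0.026  0.001] [-1.6  0.4  0.2  1.3  0.1 -0.3]
[-0.132 -0.082 -0.119] [-10.9  -2.1 -19.1  -1.1  15.8  -0.1]
[-0.143 -0.118 -0.1  ] [-13.7  -3.8 -18.    1.9  12.   -0.1]
w 1.5
[ 0.001 -0.003  0.001] [-0.1  0.   0.1  0.3 -0.1 -0.3]
[-0.044  0.048 -0.102] [ -0.8  -1.1 -14.4 -10.   15.7  -0.1]
[-0.035  0.039 -0.109] [ -1.1  -0.6 -14.6  -9.1  16.2  -0.1]
w 2
[-0.     0.012  0.002] [ 0.8 -0.2  0.1 -0.4 -0.2 -0.3]
[-0.007  0.121 -0.058] [  3.9  -2.4 -10.1 -14.   12.9  -0.1]
[ 0.004  0.124 -0.064] [  4.4  -1.6 -10.2 -13.9  14.2  -0.1]
w 3
[-0.002  0.027  0.003] [ 1.9 -0.5  0.1 -1.2 -0.5 -0.3]
[ 0.018  0.197 -0.   ] [  8.5  -4.4  -5.8 -17.9   9.9  -0.1]
[ 0.028  0.211 -0.   ] [  9.6  -3.6  -5.5 -18.3  12.   -0.1]
w 4
[-0.003  0.035  0.003] [ 2.4 -0.6  0.1 -1.5 -0.6 -0.3]
[0.024 0.232 0.029] [ 10.5  -5.6  -3.9 -19.6   8.8  -0.1]
[0.033 0.249 0.033] [ 11.8  -4.8  -3.4 -20.3  11.1  -0.1]
```

```bash
cat >> ik.py <<'E'
def ikR(pos,Rt,w,q0,**k):
    def f(q):
        x,R=fk(q,P); return np.r_[w*(x-pos),Ro.from_matrix(R@Rt.T).as_rotvec()]
    q=least_squares(f,np.clip(q0,lo+.1,hi-.1),bounds=(lo,hi),x_scale=10).x
    return (q,)+fk(q,P)
E
python3 - <<'E'
from ik import *
Rz=lambda a:Ro.from_euler('z',a).as_matrix()
for w in (1,1.5,2,3,5,10):
    for k0,k1,d,a in ((2,4,[0,.2,0],-.75),(4,5,[0,.05,.05],0)):
        x0,R0=fk(S[k0][0],P)
        q,x,R=ikR(x0+d,Rz(a)@R0,w,S[k0][0]); print(w,np.round(x-S[k1][1],3),np.round(q-S[k1][0],1))
E
```

```text
1 [-0.099 -0.082 -0.082] [ -9.8  -1.9 -13.5  -0.1  10.8  -0.1]
1 [-0.003 -0.014 -0.005] [-0.8  0.3 -0.4  0.8  0.4 -0.1]
1.5 [-0.03   0.026 -0.064] [-1.6 -1.4 -9.7 -7.  10.3 -0.1]
1.5 [ 0.    -0.003 -0.001] [-0.1  0.1 -0.   0.2  0.1 -0.1]
2 [ 0.     0.092 -0.032] [  2.7  -2.3  -6.6 -10.6   8.5  -0.1]
2 [0.002 0.005 0.003] [ 0.3 -0.1  0.2 -0.2 -0.2 -0.1]
3 [0.021 0.16  0.012] [  6.9  -3.9  -3.2 -14.1   6.5  -0.1]
3 [0.003 0.013 0.006] [ 0.8 -0.3  0.5 -0.6 -0.4 -0.1]
5 [0.029 0.207 0.047] [  9.6  -5.3  -0.9 -16.5   5.1  -0.1]
5 [0.004 0.019 0.009] [ 1.2 -0.4  0.7 -0.9 -0.6 -0.1]
10 [0.031 0.231 0.066] [ 10.9  -6.1   0.2 -17.7   4.4  -0.1]
10 [0.005 0.022 0.01 ] [ 1.4 -0.5  0.8 -1.1 -0.7 -0.1]
```

The FK fit is now good to 0.2 mm. Next test: does the tilt stay once joint 6 comes off its limit?

Call:
send_rows:
  increments:
    - [[0,0,0,0.1],[0,0,0,0.1],[0,0,0,0.1]]

```text
clock: 11.52
tool_pos: [0.5657, -0.1148, 0.2848]
orientation: [174.2, -19.6, 94.9]
force: [0.4, -0.1, 0.5]
opening: 0.0877
gripper_force: 0.0
```

```bash
python3 st.py
```

```text
11.525 [0.5657, -0.1148, 0.2848] [174.24, -19.57, 94.9] [-6.662, 11.425, 1.168, -20.711, -78.585, -165.493] maxv 0.68 F [ 0.4 -0.1  0.5] op 0.0877 gf 0.0
tool axes [[-0.081, 0.939, 0.335], [0.994, 0.052, 0.095], [0.072, 0.341, -0.937]]
```

The tilt is kept, so it becomes a state I can adjust. I'll check a row-by-row model of the saturated behaviour against the moves so far, then plan to deepen the tilt and level the closing axis.

```bash
cat >> ik.py <<'E'
Rz=lambda a:Ro.from_euler('z',a).as_matrix()
def call(q,rows,w,n=1,pm=.0625,rm=np.radians(10.7)):
    x0,R0=fk(q,P)
    for r in rows:
        xt=x0+.2*np.array(r[:3]);Rt=Rz(1.5*r[3])@R0
        for _ in range(n):
            x,R=fk(q,P);d=xt-x;v=Ro.from_matrix(Rt@R.T).as_rotvec()
            d=d*min(1,pm/n/max(1e-9,np.linalg.norm(d)));v=v*min(1,rm/n/max(1e-9,np.linalg.norm(v)))
            q=ikR(x+d,Ro.from_rotvec(v).as_matrix()@R,w,q)[0]
    return q
E
cat > t.py <<'E'
from ik import *
C2=[[0,0,.25,-a] for a in(.12,.25,.37,.5,.62,.75,.87,1,1)]
C3=[[0,.25,0,-.1],[0,.5,0,-.2],[0,.75,0,-.3],[0,1,0,-.4],[0,1,0,-.5],[0,1,0,-.5]]
C4=[[0,.1,0,0],[0,.25,.25,0],[0,.25,.25,0],[0,.25,.25,0]]
for n in (1,5):
  for w in (1,1.3,1.6,2,3):
    for q0,c,k in ((S[2][0],C3,4),(S[4][0],C4,5)):
        q=call(q0,c,w,n);x,R=fk(q,P);print(n,w,np.round(x-S[k][1],3),np.round(q-S[k][0],1))
E
python3 t.py
```

```text
1 1 [-0.122 -0.241 -0.014] [-19.8   1.3  -2.2   9.8   0.7  -0.1]
1 1 [-0.003 -0.014 -0.005] [-0.8  0.3 -0.4  0.8  0.4 -0.1]
1 1.3 [-0.051 -0.123 -0.016] [-9.8  0.8 -1.8  4.7  0.9 -0.1]
1 1.3 [-0.001 -0.007 -0.002] [-0.4  0.2 -0.1  0.4  0.2 -0.1]
1 1.6 [-0.01  -0.022 -0.006] [-1.9  0.1 -0.7  0.5  0.4 -0.1]
1 1.6 [ 0.    -0.001  0.   ] [-0.   0.1  0.   0.1  0.  -0.1]
1 2 [0.017 0.08  0.014] [ 5.5 -0.8  1.1 -3.5 -0.5 -0.1]
1 2 [0.002 0.005 0.003] [ 0.3 -0.1  0.2 -0.2 -0.2 -0.1]
1 3 [0.032 0.213 0.057] [14.6 -2.3  4.6 -8.5 -2.3 -0.1]
1 3 [0.003 0.013 0.006] [ 0.8 -0.3  0.5 -0.6 -0.4 -0.1]
5 1 [-0.108 -0.268  0.001] [-20.6   3.4   2.2  11.4  -1.8  -0.1]
5 1 [-0.006 -0.028 -0.012] [-1.7  0.7 -0.9  1.5  0.9 -0.1]
5 1.3 [-0.041 -0.143 -0.   ] [-10.3   2.    1.4   6.5  -1.6  -0.1]
5 1.3 [-0.005 -0.024 -0.01 ] [-1.4  0.6 -0.7  1.3  0.7 -0.1]
5 1.6 [-0.003 -0.037  0.008] [-2.1  0.9  1.8  2.4 -2.  -0.1]
5 1.6 [-0.004 -0.018 -0.008] [-1.1  0.4 -0.5  1.   0.6 -0.1]
5 2 [0.021 0.072 0.024] [ 5.8 -0.3  3.  -1.7 -2.7 -0.1]
5 2 [-0.001 -0.01  -0.004] [-0.6  0.3 -0.2  0.6  0.3 -0.1]
5 3 [0.032 0.226 0.066] [16.4 -2.   6.2 -7.5 -4.2 -0.1]
5 3 [0.004 0.017 0.009] [ 1.1 -0.4  0.7 -0.9 -0.5 -0.1]
```

```bash
cat > feas.py <<'E'
from ik import *
q0=[-6.662,11.425,1.168,-20.711,-78.585,-165.493]
def Rt(t,psi=0,sw=0):  # tilt t deg, yaw err psi
    t=np.radians(t);z=np.array([0,np.sin(t),-np.cos(t)]);y=np.array([1,0,0.]);x=np.cross(y,z)
    return Rz(np.radians(.7+psi))@np.c_[x,y,z]
for pos,nm in (([.5986,-.0025,.08],'pin'),([.5986,-.0025,.2],'pin up'),([.4846,.003,.12],'notch')):
  for t in (15,20,25,30,35,40,45):
    q,x,R=ikR(np.array(pos),Rt(t),20,q0)
    print(nm,t,np.round(q,1),'err',np.round(1000*np.linalg.norm(x-pos),1),np.round(np.degrees(Ro.from_matrix(R@Rt(t).T).magnitude()),1))
E
python3 feas.py
```

```text
pin 15 [   6.7   22.7  -11.   -19.9  -56.  -173.7] err 0.1 2.0
pin 20 [   4.1   23.5   -9.2  -23.6  -58.3 -170.7] err 0.0 0.0
pin 25 [   0.5   24.9   -6.9  -28.7  -61.6 -165.2] err 0.0 0.0
pin 30 [  -3.    26.5   -4.8  -33.4  -65.  -160.2] err 0.0 0.0
pin 35 [  -6.3   28.3   -2.9  -37.7  -68.6 -155.7] err 0.0 0.0
pin 40 [  -9.4   30.3   -1.1  -41.6  -72.3 -151.8] err 0.0 0.0
pin 45 [ -12.2   32.5    0.5  -45.2  -76.1 -148.4] err 0.0 0.0
pin up 15 [   5.3   16.4   -3.4  -20.1  -69.5 -173.7] err 0.3 5.6
pin up 20 [   3.4   17.    -2.2  -22.8  -71.  -173.7] err 0.1 2.2
pin up 25 [   0.9   18.    -0.7  -26.2  -73.  -172.1] err 0.0 0.0
pin up 30 [  -2.5   19.4    1.   -31.   -75.7 -167.9] err 0.0 0.0
pin up 35 [  -5.8   21.     2.6  -35.5  -78.7 -164. ] err 0.0 0.0
pin up 40 [  -9.    22.8    4.   -39.8  -81.7 -160.6] err 0.0 0.0
pin up 45 [ -11.9   24.7    5.2  -43.9  -84.8 -157.5] err 0.0 0.0
notch 15 [   7.9   10.8  -22.1  -21.2  -56.5 -173.7] err 0.2 3.3
notch 20 [   5.8   11.5  -20.9  -23.7  -58.  -172.3] err 0.0 0.0
notch 25 [   1.2   13.2  -18.7  -28.8  -61.2 -165.7] err 0.0 0.0
notch 30 [  -3.1   15.1  -16.7  -33.5  -64.7 -159.8] err 0.0 0.0
notch 35 [  -7.1   17.3  -14.9  -37.7  -68.3 -154.5] err 0.0 0.0
notch 40 [ -10.8   19.6  -13.3  -41.5  -72.  -149.8] err 0.0 0.0
notch 45 [ -14.2   22.2  -11.8  -44.8  -75.8 -145.7] err 0.0 0.0
```

Tilts of 20–45° are reachable at both the bore and the notch. I'll search for a short saturated move that gives about 32° of tilt with a level closing axis.

```bash
cat > opt.py <<'E'
from ik import *
import sys
from concurrent.futures import ProcessPoolExecutor as Pool
W=1.65
def evalp(a):
    q0,a,tt=a
    q=np.array(q0);zs=[]
    for c in np.reshape(a,(-1,4)):
        for half in (0,1):
            pass
        q=call(q,[list(c)]*6,W);zs.append(fk(q,P)[0])
    x,R=fk(q,P);zs=np.array(zs)
    tilt=np.degrees(np.arccos(-R[2,2]));lev=np.degrees(np.arcsin(R[2,1]))
    J=(tilt-tt)**2+lev**2+ 2e4*np.clip(.24-zs[:,2],0,1).max()**1+500*np.clip(np.abs(zs[:,1]+.1)-.08,0,1).max()+300*np.clip(np.abs(zs[:,0]-.57)-.08,0,1).max()
    return J,tilt,lev,x.tolist(),R[1,2],np.round(q,1).tolist(),a
if __name__=='__main__':
    q0=eval(sys.argv[1]);tt=float(sys.argv[2]);rng=np.random.default_rng(0)
    n=int(sys.argv[3])
    c=[(q0,np.round(np.tile([0,0,0,0],n)+np.tile([.3,1,.8,.5],n)*rng.uniform(-1,1,4*n),2),tt) for _ in range(320)]
    with Pool() as p:
        r=sorted(p.map(evalp,c,chunksize=4),key=lambda t:t[0])
        for it in range(2):
            c=[(q0,np.clip(np.round(r[i%8][6]+rng.normal(0,.08/(it+1),4*n),2),-1,1),tt) for i in range(160)]
            r=sorted(r[:8]+list(p.map(evalp,c,chunksize=4)),key=lambda t:t[0])
    for t in r[:4]: print(np.round(t[0],1),'tilt',np.round(t[1],1),'lev',np.round(t[2],1),np.round(t[3],3),'zy',np.round(t[4],2),t[5],t[6].tolist())
E
nproc; time OMP_NUM_THREADS=1 timeout 400 python3 opt.py "[-6.662,11.425,1.168,-20.711,-78.585,-165.493]" 32 1
```

```text
4
79.0 tilt 28.7 lev 8.3 [ 0.49  -0.143  0.243] zy 0.38 [-16.5, 2.5, -14.5, -29.5, -64.7, -173.7] [-0.17, 0.54, 0.24, -0.37]
79.4 tilt 29.2 lev 8.5 [ 0.492 -0.144  0.246] zy 0.38 [-16.9, 2.5, -14.2, -30.0, -64.8, -173.7] [-0.16, 0.52, 0.25, -0.38]
79.8 tilt 29.6 lev 8.6 [ 0.49  -0.146  0.25 ] zy 0.38 [-17.4, 2.1, -14.1, -30.3, -65.1, -173.7] [-0.17, 0.51, 0.27, -0.39]
79.9 tilt 29.8 lev 8.7 [ 0.498 -0.141  0.243] zy 0.38 [-16.7, 2.8, -14.2, -30.6, -64.1, -173.7] [-0.14, 0.49, 0.22, -0.39]
real	0m19.756s
user	1m12.809s
sys	0m0.279s
```

```bash
sed -i 's/\[.3,1,.8,.5\]/[1,1,1,.6]/; s/-.57)-.08/-.57)-.15/; s/range(320)/range(1000)/; s/range(2)/range(4)/' opt.py; time OMP_NUM_THREADS=1 timeout 500 python3 opt.py "[-6.662,11.425,1.168,-20.711,-78.585,-165.493]" 30 2
```

```text
59.8 tilt 28.0 lev 7.5 [ 0.426 -0.119  0.242] zy 0.38 [-15.5, -3.4, -20.5, -28.9, -65.6, -173.7] [-0.62, 0.43, 0.03, 0.01, 0.07, 0.22, 0.14, -0.35]
60.2 tilt 28.4 lev 7.6 [ 0.43 -0.12  0.24] zy 0.38 [-15.7, -3.1, -20.3, -29.3, -65.1, -173.7] [-0.61, 0.45, 0.03, 0.02, 0.08, 0.16, 0.12, -0.37]
60.4 tilt 28.3 lev 7.6 [ 0.433 -0.115  0.241] zy 0.39 [-15.0, -2.9, -20.1, -29.3, -65.2, -173.7] [-0.59, 0.46, 0.05, 0.02, 0.07, 0.19, 0.11, -0.36]
60.7 tilt 28.3 lev 7.6 [ 0.432 -0.122  0.241] zy 0.38 [-15.8, -2.9, -20.1, -29.3, -65.1, -173.7] [-0.58, 0.46, 0.05, 0.01, 0.06, 0.16, 0.11, -0.36]
real	1m38.525s
user	6m21.723s
sys	0m0.394s
```

```bash
cat > clr.py <<'E'
from ik import *
import itertools
s=np.load('s.npy');yf=stand2w([(35,100,0)],s)[0,1]
q0=[-6.662,11.425,1.168,-20.711,-78.585,-165.493]
R0=fk(q0,P)[1]
def report(R0,g,z,off,psi,px):
    R=Rz(np.radians(psi))@R0
    # pin axis point at height z lies at tool (off,0,-g)
    tcp=np.array([px[0],px[1],z])-R@[off,0,-g]
    q,x,Rq=ikR(tcp,R,20,q0)
    out=[]
    for b in (-.066,-.09,-.12,-.16):
        for y in (-.0965,.0965):
            c=tcp+R@[.039,y,b]; out.append(np.round(c,3).tolist())
    c=[tcp+R@np.array(v) for v in itertools.product((.039,),(-.0965,.0965),np.linspace(-.066,-.2,30))]
    m=max(v[1] for v in c if v[2]<.245)
    print('psi',psi,'tcp',np.round(tcp,4),'q6',np.round(q[5],1),'err',np.round(1000*np.linalg.norm(x-tcp),1),np.round(np.degrees(Ro.from_matrix(Rq@R.T).magnitude()),1),'panel clearance mm',round(1000*(yf-m),1),'cam',np.round(tcp+R@[.083,0,-.157],3),'lowest body z',round(min((tcp+R@[a,b,-.066])[2] for a in(-.039,.039) for b in(-.0965,.0965)),3))
    fx=[np.round(tcp+R@[sx,sy,0],3).tolist() for sx in(-.0095,.0095) for sy in(-.065,.065)]
    print('   tips',fx)
if __name__=='__main__':
    for psi in (-3,-2,0,2):
        for g,off in ((.012,.0),(.012,.005)): report(R0,g,.085,off,psi,(.5986,-.0025))
E
python3 clr.py
```

```text
psi -3 tcp [0.5997 0.0015 0.0738] q6 -168.7 err 0.0 0.0 panel clearance mm 3.4 cam [0.583 0.027 0.249] lowest body z 0.113
   tips [[0.535, -0.007, 0.064], [0.665, -0.007, 0.077], [0.535, 0.011, 0.071], [0.664, 0.01, 0.083]]
psi -3 tcp [ 0.5998 -0.0032  0.0721] q6 -168.2 err 0.0 0.0 panel clearance mm 8.1 cam [0.583 0.022 0.247] lowest body z 0.112
   tips [[0.535, -0.012, 0.063], [0.665, -0.012, 0.075], [0.535, 0.006, 0.069], [0.664, 0.006, 0.081]]
psi -2 tcp [0.5996 0.0016 0.0738] q6 -167.7 err 0.0 0.0 panel clearance mm 1.9 cam [0.583 0.027 0.249] lowest body z 0.113
   tips [[0.535, -0.008, 0.064], [0.665, -0.006, 0.077], [0.534, 0.009, 0.071], [0.664, 0.012, 0.083]]
psi -2 tcp [ 0.5998 -0.0031  0.0721] q6 -167.2 err 0.0 0.0 panel clearance mm 6.6 cam [0.583 0.022 0.247] lowest body z 0.112
   tips [[0.536, -0.013, 0.063], [0.665, -0.011, 0.075], [0.535, 0.005, 0.069], [0.664, 0.007, 0.081]]
psi 0 tcp [0.5995 0.0016 0.0738] q6 -165.8 err 0.0 0.0 panel clearance mm -1.2 cam [0.582 0.026 0.249] lowest body z 0.113
   tips [[0.536, -0.011, 0.064], [0.665, -0.004, 0.077], [0.534, 0.007, 0.071], [0.663, 0.014, 0.083]]
psi 0 tcp [ 0.5999 -0.0031  0.0721] q6 -165.3 err 0.0 0.0 panel clearance mm 3.5 cam [0.582 0.021 0.247] lowest body z 0.112
   tips [[0.536, -0.015, 0.063], [0.665, -0.009, 0.075], [0.534, 0.002, 0.069], [0.664, 0.009, 0.081]]
psi 2 tcp [0.5993 0.0016 0.0738] q6 -164.0 err 0.0 0.0 panel clearance mm -4.3 cam [0.581 0.025 0.249] lowest body z 0.113
   tips [[0.536, -0.013, 0.064], [0.665, -0.002, 0.077], [0.534, 0.005, 0.071], [0.663, 0.016, 0.083]]
psi 2 tcp [ 0.5999 -0.0031  0.0721] q6 -163.5 err 0.0 0.0 panel clearance mm 0.4 cam [0.581 0.021 0.247] lowest body z 0.112
   tips [[0.536, -0.018, 0.063], [0.665, -0.006, 0.075], [0.534, 0.0, 0.069], [0.663, 0.011, 0.081]]
```

The camera would sit right over the panel's top edge at 20° of tilt, so I'll go to about 26°.

```bash
sed -i 's/\[1,1,1,.6\]/[.5,1,1,.5]/; s/-.57)-.15/-.57)-.06/; s/range(1000)/range(320)/; s/range(4)/range(2)/; s/(tilt-tt)\*\*2+lev\*\*2/4*(tilt-tt)**2+lev**2/' opt.py; OMP_NUM_THREADS=1 timeout 500 python3 opt.py "[-6.662,11.425,1.168,-20.711,-78.585,-165.493]" 26 1
```

```text
53.5 tilt 25.7 lev 7.3 [ 0.51  -0.069  0.242] zy 0.39 [-5.7, 3.7, -13.3, -26.5, -66.1, -173.7] [-0.22, 0.65, 0.02, -0.2]
54.1 tilt 25.3 lev 7.2 [ 0.516 -0.057  0.251] zy 0.39 [-4.1, 3.9, -11.9, -25.9, -67.5, -173.7] [-0.22, 0.55, -0.03, -0.17]
54.3 tilt 25.5 lev 7.2 [ 0.506 -0.073  0.244] zy 0.39 [-6.1, 3.4, -13.3, -26.2, -66.5, -173.7] [-0.26, 0.47, -0.06, -0.2]
54.4 tilt 25.7 lev 7.3 [ 0.514 -0.073  0.248] zy 0.39 [-6.1, 4.0, -12.2, -26.3, -67.0, -173.7] [-0.2, 0.59, 0.03, -0.2]
```

Call:
send_rows:
  increments:
    - [[-0.2,0.6,0.1,-0.2],[-0.2,0.6,0.1,-0.2],[-0.2,0.6,0.1,-0.2],[-0.2,0.6,0.1,-0.2],[-0.2,0.6,0.1,-0.2],[-0.2,0.6,0.1,-0.2]]

```text
clock: 12.28
tool_pos: [0.5146, -0.0772, 0.2608]
orientation: [171.7, -24.3, 83.5]
force: [-0.4, -0.5, -0.3]
opening: 0.0877
gripper_force: 0.0
```

```bash
python3 st.py; cat > t2.py <<'E'
from clr import *
q0=ctrl.get_obs()['joint_pos'];R0=fk(q0,P)[1]
print('lev',np.degrees(np.arcsin(R0[2,1])),'toolY az',np.degrees(np.arctan2(R0[1,1],R0[0,1])))
for psi in (0,4,6,8,10,12):
    report(R0,.012,.088,.004,psi,(.5986,-.0025))
E
python3 t2.py
```

```text
12.275 [0.5146, -0.0772, 0.2608] [171.75, -24.32, 83.48] [-6.51, 3.617, -10.896, -25.964, -68.593, -173.645] maxv 0.4 F [-0.4 -0.5 -0.3] op 0.0877 gf 0.0
tool axes [[0.103, 0.905, 0.412], [0.977, -0.171, 0.131], [0.189, 0.389, -0.902]]
lev 7.5144896926004145 toolY az -9.939181757771017
psi 0 tcp [ 0.6005 -0.0015  0.0755] q6 -169.5 err 0.0 0.0 panel clearance mm -5.2 cam [0.579 0.013 0.251] lowest body z 0.106
   tips [[0.536, 0.001, 0.063], [0.663, -0.021, 0.08], [0.538, 0.018, 0.071], [0.665, -0.004, 0.088]]
psi 4 tcp [ 0.6004 -0.0013  0.0755] q6 -165.7 err 0.0 0.0 panel clearance mm 1.9 cam [0.578 0.011 0.251] lowest body z 0.106
   tips [[0.536, -0.003, 0.063], [0.664, -0.017, 0.08], [0.537, 0.014, 0.071], [0.665, 0.001, 0.088]]
psi 6 tcp [ 0.6003 -0.0013  0.0755] q6 -163.8 err 0.0 0.0 panel clearance mm 5.5 cam [0.578 0.011 0.251] lowest body z 0.106
   tips [[0.536, -0.005, 0.063], [0.665, -0.014, 0.08], [0.536, 0.012, 0.071], [0.665, 0.003, 0.088]]
psi 8 tcp [ 0.6003 -0.0012  0.0755] q6 -162.0 err 0.0 0.0 panel clearance mm 9.1 cam [0.577 0.01  0.251] lowest body z 0.106
   tips [[0.536, -0.008, 0.063], [0.665, -0.012, 0.08], [0.536, 0.01, 0.071], [0.664, 0.005, 0.088]]
psi 10 tcp [ 0.6002 -0.0012  0.0755] q6 -160.3 err 0.0 0.0 panel clearance mm 12.5 cam [0.577 0.009 0.251] lowest body z 0.106
   tips [[0.536, -0.01, 0.063], [0.665, -0.01, 0.08], [0.535, 0.007, 0.071], [0.664, 0.008, 0.088]]
psi 12 tcp [ 0.6002 -0.0011  0.0755] q6 -158.5 err 0.0 0.0 panel clearance mm 9.5 cam [0.577 0.008 0.251] lowest body z 0.106
   tips [[0.537, -0.012, 0.063], [0.665, -0.007, 0.08], [0.535, 0.005, 0.071], [0.664, 0.01, 0.088]]
```

Call:
send_rows:
  increments:
    - [[0.1,0.05,0,0.06],[0.428,0.2,0,0.116],[0.428,0.388,-0.1,0.116],[0.428,0.388,-0.3,0.116],[0.428,0.388,-0.3,0.116],[0.428,0.388,-0.3,0.116]]
  jaw: 0.6

```text
clock: 13.02
tool_pos: [0.6004, -0.0001, 0.202]
orientation: [171.7, -24.3, 93.5]
force: [-0.2, 0.3, 0.8]
opening: 0.0527
gripper_force: 0.0
```

```bash
python3 st.py; python3 - <<'E'
from h import *
ctrl.snapshot('wrist');kr=cam('wrist')
for n in ('pin','bore','tile1'):
    for r in ctrl.spot_point(n,'wrist')[:2]: print(n,r['pixel'],round(r['conf'],2),np.round(at('wrist',r['pixel'],.03,kr),4))
for r in ctrl.trace('pin','wrist')[:2]: print(r['conf'],r['bbox'])
print(proj('wrist',[[.5986,-.0025,.105],[.5986,-.0025,.036]],kr))
im=ctrl.snapshot('wrist');
for z in(.105,.036):
    r,c=proj('wrist',[.5986,-.0025,z],kr)[0];cv2.circle(im,(int(c),int(r)),4,(255,0,0),1)
cv2.imwrite('pics/w2.png',im[:,:,::-1])
E
```

```text
13.025 [0.6004, -0.0001, 0.202] [171.67, -24.29, 93.48] [1.415, 13.917, -5.943, -27.13, -64.614, -169.112] maxv 1.16 F [-0.2  0.3  0.8] op 0.0527 gf 0.0
tool axes [[-0.055, 0.91, 0.411], [0.991, 0.001, 0.132], [0.12, 0.415, -0.902]]
pin [309.0, 293.5] 0.75 [ 5.97e-01 -5.00e-04  3.00e-02]
bore [310.3, 295.1] 0.94 [ 0.5983 -0.0016  0.03  ]
tile1 [432.8, 259.2] 0.77 [ 0.5714 -0.0954  0.03  ]
0.83 [277.6, 293.6, 319.7, 325.1]
[[315.89513128 302.85178889]
 [311.70824206 295.8775281 ]]
```

View pics/w2.png

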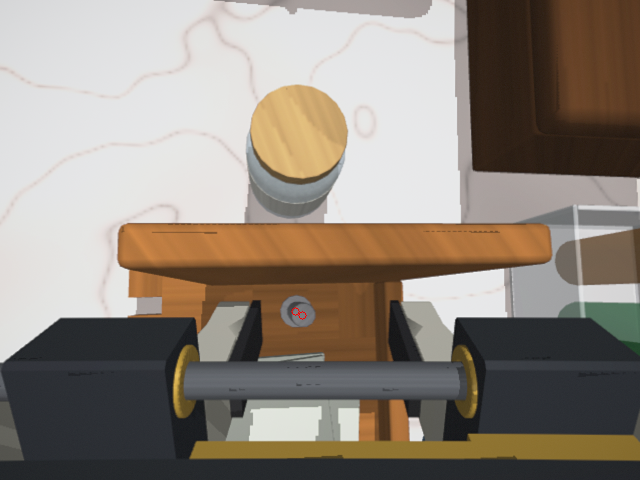

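The wrist picture shows the pin at (298, 312) between the open pads, matching the prediction, with the body clear of the panel top (row 265). Going down to grip.

Call:
send_rows:
  increments:
    - [[0,0,-0.25,0],[0,0,-0.45,0],[0,0,-0.6,0],[0,0,-0.615,0],[0,0,-0.615,0]]

```text
clock: 13.95
tool_pos: [0.6003, 0.0002, 0.0789]
orientation: [171.7, -24.3, 93.5]
force: [0.3, -0.6, 1.2]
opening: 0.0527
gripper_force: 0.0
```

Call:
send_rows:
  increments:
    - [[0,0,0,0],[0,0,0,0],[0,0,0,0],[0,0,0,0],[0,0,0,0]]
  jaw: 0

```text
clock: 14.58
tool_pos: [0.599, 0.0005, 0.0782]
orientation: [171.8, -24.4, 93.5]
force: [-2.9, -0.8, 5.6]
opening: 0.0162
gripper_force: 29.6
```

Call:
send_rows:
  increments:
    - [[0,0,0.05,0],[0,0,0.1,0],[0,0,0.2,0],[0,0,0.3,0],[0,0,0.3,0]]

```text
clock: 15.2
tool_pos: [0.6019, 0.0003, 0.1416]
orientation: [171.3, -24.3, 93.7]
force: [0.5, 1.0, -1.9]
opening: 0.0153
gripper_force: 30.0
```

```bash
python3 st.py; cat > pinm.py <<'E'
from h import *
from scipy.optimize import least_squares
def pinpose(x0=None):
    "fit pin axis (base point of collar underside + dir) from masks in side+scene via silhouette chamfer"
    out={}
    for c in('side','scene','wrist'):
        ctrl.snapshot(c)
        r=[d for d in ctrl.trace('pin',c) if d['conf']>.3]
        sp=ctrl.spot_point('pin',c)
        out[c]=(r,sp,cam(c))
        print(c,[(round(d['conf'],2),np.round(d['bbox'],0).tolist(),int(d['mask'].sum())) for d in r],[(round(d['conf'],2),np.round(d['pixel'],1).tolist()) for d in sp])
    return out
if __name__=='__main__':
    o=pinpose(); np.save('pin.npy',o,allow_pickle=True)
E
python3 pinm.py
```

```text
15.2 [0.6019, 0.0003, 0.1416] [171.29, -24.28, 93.66] [1.15, 17.278, -9.374, -28.971, -58.434, -165.03] maxv 2.18 F [ 0.5  1.  -1.9] op 0.0153 gf 30.0
tool axes [[-0.058, 0.91, 0.411], [0.99, 0.001, 0.138], [0.125, 0.415, -0.901]]
side [(0.49, [334.0, 246.0, 348.0, 272.0], 246)] [(0.83, [260.7, 340.4]), (0.67, [320.8, 351.4])]
scene [] []
wrist [(0.98, [304.0, 298.0, 350.0, 352.0], 1971)] [(0.7, [320.2, 321.8])]
```

```bash
cat > tri.py <<'E'
from h import *
def ray(c,px,kr=None):
    kr=kr or cam(c); e=kr[0]['eye']; d=at(c,px,0.,kr)-e; return e,d/np.linalg.norm(d)
def tri(rays):
    A=sum(np.eye(3)-np.outer(d,d) for e,d in rays);b=sum((np.eye(3)-np.outer(d,d))@e for e,d in rays)
    x=np.linalg.solve(A,b);return x,[np.linalg.norm(np.cross(x-e,d)) for e,d in rays]
if __name__=='__main__':
    kw=cam('wrist');ctrl.snapshot('wrist');ctrl.snapshot('side')
    w=ctrl.spot_point('pin','wrist')[0];s=ctrl.spot_point('pin','side')[0];print(w['conf'],s['conf'])
    x,e=tri([ray('wrist',w['pixel'],kw),ray('side',s['pixel'])]);print('pin origin',x,e,'rel tcp',x-ctrl.get_obs()['tool_pos'])
    im=ctrl.snapshot('side')[200:330,260:410]
    cv2.imwrite('pics/c1.png',cv2.resize(im,None,fx=4,fy=4,interpolation=cv2.INTER_CUBIC)[:,:,::-1])
E
python3 tri.py
```

```text
0.59 0.72
pin origin [ 0.60448345 -0.00249164  0.09051165] [np.float64(0.0016435138105067187), np.float64(0.0016435138105066682)] rel tcp [ 0.00496626 -0.00290361 -0.04713633]
```

View pics/c1.png

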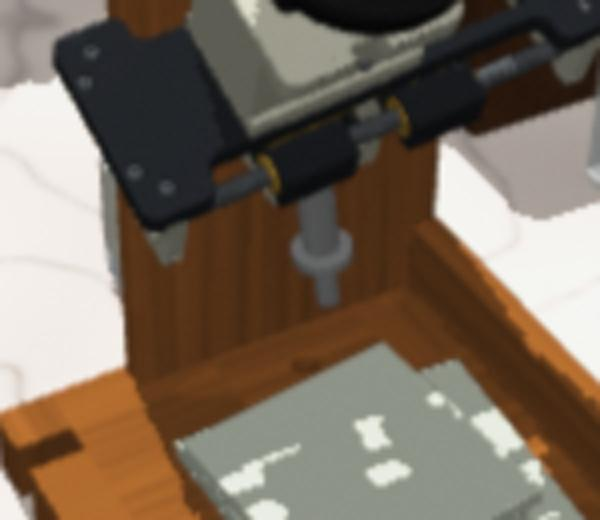

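The crop shows the pin drawn out and hanging at about (322, 255), leaning about 8° along x, with its collar underside about 47 mm below the TCP. That lean runs along the notch, so it does no harm. Carrying it over the notch now.

Call:
send_rows:
  increments:
    - [[-0.15,0,0,0],[-0.35,0.01,0,0],[-0.55,0.028,0,0],[-0.605,0.028,0,0],[-0.605,0.028,0,0],[-0.605,0.028,0,0]]

```text
clock: 16.65
tool_pos: [0.4798, 0.0059, 0.1381]
orientation: [171.7, -24.3, 93.5]
force: [-0.3, 0.2, -2.0]
opening: 0.0152
gripper_force: 30.0
```

```bash
python3 st.py; python3 tri.py; python3 - <<'E'
from h import *
ctrl.snapshot('side')
for n in('notch','bore','panel'): print(n,[(round(d['conf'],2),np.round(d['pixel'],1).tolist()) for d in ctrl.spot_point(n,'side')[:1]])
print(proj('side',stand2w([(-79,85,30),(35,78,30)],np.load('s.npy'))))
E
```

```text
16.65 [0.4798, 0.0059, 0.1381] [171.67, -24.32, 93.5] [1.978, 7.35, -22.91, -30.027, -55.243, -163.863] maxv 0.52 F [-0.3  0.2 -2. ] op 0.0152 gf 30.0
tool axes [[-0.056, 0.91, 0.412], [0.991, 0.001, 0.132], [0.12, 0.416, -0.902]]
0.74 0.69
pin origin [ 0.59534112 -0.08598371  0.04635585] [np.float64(0.13684296731233317), np.float64(0.13684296731233314)] rel tcp [ 0.11620958 -0.09198975 -0.09120254]
notch [(0.88, [311.6, 275.4])]
bore [(0.71, [290.1, 335.5])]
panel [(0.65, [178.7, 334.4])]
[[310.81486803 273.71730305]
 [290.73693942 335.83596016]]
```

Call:
send_rows:
  increments:
    - [[0,0,-0.1,0],[0,0,-0.16,0],[0,0,-0.19,0],[0,0,-0.21,0],[0,0,-0.21,0]]

```text
clock: 17.73
tool_pos: [0.4786, 0.006, 0.0957]
orientation: [171.7, -24.3, 93.5]
force: [0.2, 0.5, -1.2]
opening: 0.0156
gripper_force: 30.0
```

```bash
python3 st.py; python3 - <<'E'
from h import *
s=ctrl.snapshot('side')[230:350,210:350]
cv2.imwrite('pics/c2.png',cv2.resize(s,None,fx=4.5,fy=4.5,interpolation=cv2.INTER_CUBIC)[:,:,::-1])
E
```

```text
17.725 [0.4786, 0.006, 0.0957] [171.75, -24.33, 93.47] [1.499, 10.777, -24.902, -32.119, -50.868, -159.967] maxv 0.53 F [ 0.2  0.5 -1.2] op 0.0156 gf 30.0
tool axes [[-0.055, 0.91, 0.412], [0.991, 0.001, 0.131], [0.119, 0.416, -0.902]]
```

View pics/c2.png

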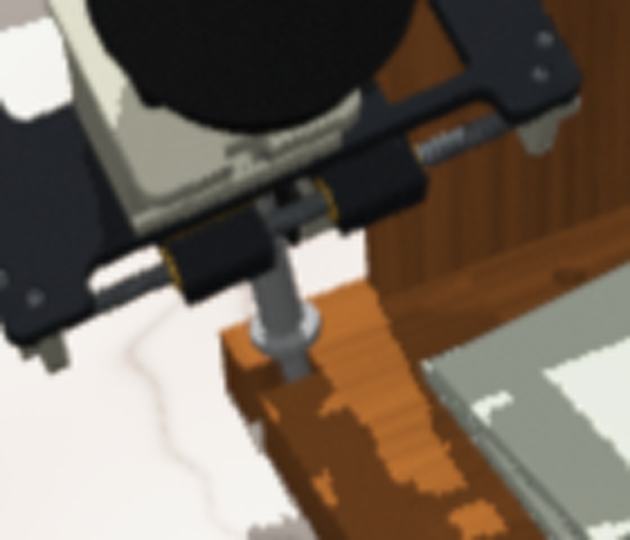

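The crop shows the shank at about (295, 370) already entering the notch with no contact force. Lowering the rest of the way.

Call:
send_rows:
  increments:
    - [[0,0,-0.03,0],[0,0,-0.06,0],[0,0,-0.08,0],[0,0,-0.08,0]]

```text
clock: 18.27
tool_pos: [0.4785, 0.006, 0.0797]
orientation: [171.8, -24.3, 93.5]
force: [-0.5, 0.3, 0.1]
opening: 0.0153
gripper_force: 30.0
```

Call:
send_rows:
  increments:
    - [[0,0,-0.005,0],[0,0,-0.01,0],[0,0,-0.01,0]]

```text
clock: 18.65
tool_pos: [0.479, 0.0061, 0.0791]
orientation: [171.6, -24.3, 93.6]
force: [-3.7, 0.2, 11.9]
opening: 0.0153
gripper_force: 30.1
```

Call:
send_rows:
  increments:
    - [[0,0,0,0],[0,0,0,0],[0,0,0,0],[0,0,0,0]]
  jaw: 0.4

```text
clock: 19.15
tool_pos: [0.4785, 0.006, 0.0777]
orientation: [171.7, -24.3, 93.5]
force: [-0.5, 0.3, -0.3]
opening: 0.0351
gripper_force: 0.0
```

```bash
python3 st.py; python3 - <<'E'
from tri import *
kw=cam('wrist')
ctrl.snapshot('wrist');ctrl.snapshot('side')
for c in('wrist','side'):
    for d in ctrl.spot_point('pin',c)[:2]: print(c,round(d['conf'],2),np.round(d['pixel'],1),at(c,d['pixel'],.03,kw if c=='wrist' else None))
    for d in ctrl.trace('pin',c)[:2]: print(round(d['conf'],2),d['bbox'])
s=np.load('s.npy');n=stand2w([(-79,85,30),(-79,85,105)],s);print(n,proj('wrist',n,kw),proj('side',n))
E
```

```text
19.15 [0.4785, 0.006, 0.0777] [171.74, -24.33, 93.47] [1.258, 12.391, -25.556, -33.143, -49.057, -158.154] maxv 0.11 F [-0.5  0.3 -0.3] op 0.0351 gf 0.0
tool axes [[-0.055, 0.91, 0.412], [0.991, 0.001, 0.131], [0.119, 0.416, -0.902]]
wrist 0.74 [324.2 321.7] [0.48227087 0.00183682 0.03      ]
0.68 [298.1, 296.7, 373.4, 352.3]
side 0.78 [309.4 273.2] [0.48507    0.00647151 0.03      ]
side 0.71 [441.5 412.5] [ 0.55242231 -0.29169562  0.03      ]
0.84 [265.2, 278.4, 282.1, 316.2]
0.7 [260.0, 165.5, 441.5, 401.8]
[[0.4845646  0.00311058 0.03      ]
 [0.4845646  0.00311058 0.105     ]] [[321.69982482 326.04315508]
 [334.88673891 354.38959424]] [[310.81486803 273.71730305]
 [277.19364196 270.93105461]]
```

The pin reads at about (0.483, 0.003), upright and released within roughly 2 mm of the notch point. I'll rise clear, then find moves that bring the tool back to vertical for tapping.

Call:
send_rows:
  increments:
    - [[0,0,0.2,0],[0,0,0.45,0],[0,0,0.75,0],[0,-0.3,1,0],[0.2,-0.4,1,0],[0.2,-0.4,1,0]]

```text
clock: 20.2
tool_pos: [0.5206, -0.0759, 0.278]
orientation: [171.7, -24.3, 93.4]
force: [-0.5, 0.0, -1.6]
opening: 0.035
gripper_force: 0.0
```

```bash
python3 st.py; python3 - <<'E'
t=open('opt.py').read()
t=t.replace("np.abs(zs[:,1]+.1)-.08","np.abs(zs[:,1]+.05)-.2").replace("-.57)-.06","-.57)-.12").replace("[.5,1,1,.5]","[.7,1,1,.9]").replace("range(320)","range(900)").replace("range(2)","range(4)")
t=t.replace("4*(tilt-tt)**2+lev**2","(tilt-tt)**2")
open('opt.py','w').write(t)
E
Q=$(python3 -c "
from plant import ctrl;print(ctrl.get_obs()['joint_pos'].round(3).tolist())")
OMP_NUM_THREADS=1 timeout 280 python3 opt.py "$Q" 0 2
```

```text
20.2 [0.5206, -0.0759, 0.278] [171.69, -24.3, 93.37] [-7.116, 6.1, -5.763, -26.16, -75.4, -165.221] maxv 4.26 F [-0.5  0.  -1.6] op 0.035 gf 0.0
tool axes [[-0.054, 0.91, 0.411], [0.991, -0.001, 0.132], [0.12, 0.415, -0.902]]
492.7 tilt 22.1 lev 6.7 [ 0.704 -0.097  0.484] zy 0.09 [4.0, 42.9, 71.7, -10.3, -139.5, -96.6] [0.68, -0.58, 0.79, 0.35, 0.51, 0.44, 0.44, 0.78]
495.4 tilt 22.2 lev 7.6 [ 0.706 -0.131  0.478] zy 0.19 [-1.3, 42.1, 71.7, -16.3, -137.9, -109.7] [0.66, -0.85, 0.78, 0.18, 0.52, 0.52, 0.41, 0.8]
499.8 tilt 22.2 lev 6.9 [ 0.719 -0.082  0.466] zy 0.11 [4.4, 43.8, 71.7, -11.8, -138.1, -100.0] [0.75, -0.57, 0.71, 0.33, 0.62, 0.49, 0.5, 0.76]
500.8 tilt 22.2 lev 6.5 [ 0.71  -0.094  0.477] zy 0.07 [4.9, 43.7, 71.7, -8.5, -139.2, -92.8] [0.7, -0.56, 0.75, 0.39, 0.53, 0.44, 0.45, 0.77]
```

```bash
cat > spin.py <<'E'
from ik import *
q=ctrl.get_obs()['joint_pos']
for i in range(4):
    d=[.25,-.1,.3] if i==0 else [0,0,0]
    q=call(q,[d+[min(1,.125*(k+1))] for k in range(8)],1.65)
    x,R=fk(q,P);print(np.round(x,3),np.round(q,1),'tilt',np.round(np.degrees(np.arccos(-R[2,2])),1),'z',np.round(R[:,2],2))
print(q.tolist())
E
python3 spin.py | tee sp.txt; Q=$(tail -1 sp.txt)
OMP_NUM_THREADS=1 timeout 300 python3 opt.py "$Q" 0 2
```

```text
[ 0.571 -0.096  0.339] [   2.9   25.    21.1  -10.5 -109.5  -97.1] tilt 25.6 z [-0.4   0.15 -0.9 ]
[ 0.571 -0.096  0.339] [ 21.1  15.3  -4.2  17.4 -89.5 -31.4] tilt 25.6 z [-0.18 -0.39 -0.9 ]
[ 0.571 -0.096  0.339] [ 21.9  -6.2 -30.4  25.4 -51.9  43.1] tilt 25.6 z [ 0.38 -0.21 -0.9 ]
[ 0.571 -0.092  0.341] [ -5.7   4.4  -0.7 -23.  -73.6 173.7] tilt 25.3 z [ 0.24  0.35 -0.9 ]
[-5.714196351231114, 4.369575986929499, -0.6710860970307828, -23.025338519350203, -73.63432882628764, 173.65999999999997]
0.0 tilt 0.1 lev 0.0 [0.5   0.084 0.279] zy 0.0 [31.7, 2.7, -15.3, -0.0, -72.1, 173.7] [0.21, -0.16, 0.17, 0.23, -0.18, -0.43, -0.9, 1.0]
0.0 tilt 0.1 lev 0.0 [0.525 0.063 0.262] zy 0.0 [28.0, 5.4, -14.4, -0.1, -70.2, 173.7] [0.24, -0.06, 0.25, 0.19, -0.15, -0.41, -0.98, 0.99]
0.0 tilt 0.1 lev 0.0 [0.502 0.122 0.27 ] zy 0.0 [35.3, 4.0, -15.0, -0.1, -71.0, 173.7] [0.21, -0.17, 0.14, 0.29, -0.07, -0.37, -1.0, 0.92]
0.0 tilt 0.1 lev -0.1 [0.534 0.046 0.271] zy 0.0 [25.9, 5.9, -12.8, -0.0, -71.4, 173.7] [0.24, -0.22, 0.17, 0.18, -0.15, -0.48, -0.9, 0.96]
```

A full spin to the other end of joint 6 lets the tilt be cancelled exactly. Executing the spin.

Call:
send_rows:
  increments:
    - [[0.25,-0.1,0.3,0.125],[0.25,-0.1,0.3,0.25],[0.25,-0.1,0.3,0.375],[0.25,-0.1,0.3,0.5],[0.25,-0.1,0.3,0.625],[0.25,-0.1,0.3,0.75],[0.25,-0.1,0.3,0.875],[0.25,-0.1,0.3,1]]
  jaw: 0

```text
clock: 21.2
tool_pos: [0.5684, -0.0937, 0.3371]
orientation: [171.7, -24.4, 179.8]
force: [-0.1, -0.1, -0.1]
opening: 0.0002
gripper_force: 0.0
```

Call:
send_rows:
  increments:
    - [[0,0,0,0.125],[0,0,0,0.25],[0,0,0,0.375],[0,0,0,0.5],[0,0,0,0.625],[0,0,0,0.75],[0,0,0,0.875],[0,0,0,1]]

```text
clock: 22.2
tool_pos: [0.5683, -0.0934, 0.3372]
orientation: [171.6, -24.4, -94.2]
force: [-0.7, 0.5, 1.3]
opening: 0.0006
gripper_force: 0.0
```

Call:
send_rows:
  increments:
    - [[0,0,0,0.125],[0,0,0,0.25],[0,0,0,0.375],[0,0,0,0.5],[0,0,0,0.625],[0,0,0,0.75],[0,0,0,0.875],[0,0,0,1]]

```text
clock: 23.2
tool_pos: [0.5677, -0.0937, 0.3375]
orientation: [171.7, -24.3, -8.3]
force: [-0.1, -0.2, 0.7]
opening: 0.0007
gripper_force: 0.0
```

Call:
send_rows:
  increments:
    - [[0,0,0,0.125],[0,0,0,0.25],[0,0,0,0.375],[0,0,0,0.5],[0,0,0,0.625],[0,0,0,0.75],[0,0,0,0.875],[0,0,0,0.95]]

```text
clock: 24.2
tool_pos: [0.5681, -0.0936, 0.3381]
orientation: [171.7, -24.4, 69.6]
force: [0.4, 0.2, 0.3]
opening: 0.0004
gripper_force: 0.0
```

```bash
python3 st.py; Q=$(python3 -c "
from plant import ctrl;print(ctrl.get_obs()['joint_pos'].round(3).tolist())")
sed -i 's/range(900)/range(700)/;s/\[.7,1,1,.9\]/[.4,.7,.7,.9]/;s/range(4)/range(3)/' opt.py
OMP_NUM_THREADS=1 timeout 300 python3 opt.py "$Q" 0 1;OMP_NUM_THREADS=1 timeout 300 python3 opt.py "$Q" 0 2
```

```text
24.2 [0.5681, -0.0936, 0.3381] [171.71, -24.39, 69.58] [-5.075, 2.601, -3.443, -22.243, -70.077, 167.956] maxv 106.22 F [0.4 0.2 0.3] op 0.0004 gf 0.0
tool axes [[0.318, 0.854, 0.413], [0.907, -0.401, 0.131], [0.278, 0.333, -0.901]]
10.2 tilt 3.2 lev 1.8 [ 0.582 -0.04   0.24 ] zy 0.05 [13.6, 10.7, -10.0, -2.6, -67.2, 173.7] [0.21, -0.69, -0.68, 1.0]
10.2 tilt 3.2 lev 1.8 [ 0.578 -0.04   0.241] zy 0.05 [13.7, 10.3, -10.4, -2.6, -67.2, 173.7] [0.19, -0.71, -0.68, 1.0]
10.2 tilt 3.2 lev 1.8 [ 0.582 -0.04   0.241] zy 0.05 [13.6, 10.7, -9.9, -2.6, -67.3, 173.7] [0.21, -0.72, -0.69, 1.0]
10.3 tilt 3.2 lev 1.8 [ 0.578 -0.04   0.243] zy 0.05 [13.6, 10.2, -10.2, -2.6, -67.5, 173.7] [0.19, -0.71, -0.67, 1.0]
0.0 tilt 0.1 lev -0.0 [0.559 0.058 0.436] zy 0.0 [25.8, 6.2, 8.4, -0.0, -92.2, 173.7] [0.29, -0.58, -0.15, 0.66, 0.12, -0.57, 0.43, 0.44]
0.0 tilt 0.1 lev 0.1 [0.534 0.063 0.442] zy 0.0 [27.6, 3.7, 6.2, -0.1, -92.5, 173.7] [0.19, -0.5, -0.05, 0.72, 0.14, -0.5, 0.4, 0.42]
0.0 tilt 0.1 lev -0.0 [0.649 0.05  0.314] zy 0.0 [21.4, 16.1, 5.6, -0.1, -79.5, 173.7] [0.38, -0.31, -0.14, 0.4, 0.27, -0.41, -0.26, 0.58]
0.0 tilt 0.1 lev -0.1 [0.534 0.062 0.444] zy -0.0 [27.6, 3.8, 6.6, 0.1, -92.9, 173.7] [0.19, -0.52, -0.04, 0.69, 0.13, -0.5, 0.38, 0.45]
```

Call:
send_rows:
  increments:
    - [[0.29,-0.58,-0.15,0.66],[0.29,-0.58,-0.15,0.66],[0.29,-0.58,-0.15,0.66],[0.29,-0.58,-0.15,0.66],[0.29,-0.58,-0.15,0.66],[0.29,-0.58,-0.15,0.66]]

```text
clock: 24.95
tool_pos: [0.6239, -0.0508, 0.3487]
orientation: [179.6, -10.5, 89.3]
force: [-0.5, -0.2, -1.0]
opening: 0.0004
gripper_force: 0.0
```

```bash
python3 st.py; Q=$(python3 -c "
from plant import ctrl;print(ctrl.get_obs()['joint_pos'].round(3).tolist())")
OMP_NUM_THREADS=1 timeout 300 python3 opt.py "$Q" 0 1
```

```text
24.95 [0.6239, -0.0508, 0.3487] [179.65, -10.48, 89.3] [6.461, 13.725, 10.234, -10.395, -84.92, 173.589] maxv 17.26 F [-0.5 -0.2 -1. ] op 0.0004 gf 0.0
tool axes [[0.012, 0.983, 0.182], [1.0, -0.013, 0.006], [0.008, 0.182, -0.983]]
0.0 tilt 0.1 lev -0.0 [0.589 0.079 0.365] zy 0.0 [26.4, 9.8, 3.8, -0.1, -84.1, 173.7] [0.12, 0.03, 0.08, 0.42]
0.0 tilt 0.1 lev -0.0 [0.59  0.074 0.361] zy 0.0 [25.9, 9.8, 3.3, -0.1, -83.5, 173.7] [0.12, -0.0, 0.06, 0.41]
0.0 tilt 0.1 lev -0.1 [0.468 0.057 0.425] zy -0.0 [30.9, -3.1, -2.8, -0.0, -90.4, 173.7] [-0.34, -0.3, 0.38, 0.47]
0.0 tilt 0.1 lev -0.1 [0.48  0.054 0.421] zy -0.0 [29.9, -1.9, -2.2, 0.1, -89.8, 173.7] [-0.29, -0.33, 0.36, 0.46]
```

Call:
send_rows:
  increments:
    - [[0.12,0.03,0.08,0.42],[0.12,0.03,0.08,0.42],[0.12,0.03,0.08,0.42],[0.12,0.03,0.08,0.42],[0.12,0.03,0.08,0.42],[0.12,0.03,0.08,0.42]]

```text
clock: 25.7
tool_pos: [0.5929, 0.0746, 0.3662]
orientation: [-180.0, -0.2, 109.3]
force: [0.6, -1.0, 0.4]
opening: 0.0003
gripper_force: 0.0
```

```bash
python3 st.py; Q=$(python3 -c "
from plant import ctrl;print(ctrl.get_obs()['joint_pos'].round(3).tolist())")
OMP_NUM_THREADS=1 timeout 300 python3 opt.py "$Q" 0 1
python3 - <<'E'
from h import *
s=np.load('s.npy');kr=cam('wrist')
im=ctrl.snapshot('wrist');sd=ctrl.snapshot('side')
for c in('side','wrist'):
  for n in('pin','tile4','home'):
    for d in ctrl.spot_point(n,c)[:2]: print(c,n,round(d['conf'],2),np.round(d['pixel'],1))
r=sd[240:380,230:450]
cv2.imwrite('pics/c3.png',cv2.resize(r,None,fx=3.6,fy=3.6,interpolation=cv2.INTER_CUBIC)[:,:,::-1])
E
```

```text
25.7 [0.5929, 0.0746, 0.3662] [-179.97, -0.17, 109.35] [25.768, 10.075, 4.342, -0.178, -84.279, 173.595] maxv 14.64 F [ 0.6 -1.   0.4] op 0.0003 gf 0.0
tool axes [[-0.331, 0.944, 0.003], [0.944, 0.331, -0.001], [-0.002, 0.003, -1.0]]
0.0 tilt 0.0 lev -0.0 [0.556 0.035 0.372] zy -0.0 [23.7, 5.9, 0.0, 0.0, -84.2, 173.7] [-0.18, -0.21, 0.03, -0.02]
0.0 tilt 0.0 lev -0.0 [0.556 0.035 0.368] zy -0.0 [23.7, 5.9, -0.4, 0.0, -83.7, 173.7] [-0.18, -0.21, 0.01, -0.02]
0.0 tilt 0.0 lev -0.0 [0.649 0.083 0.506] zy 0.0 [24.3, 17.0, 30.8, -0.0, -103.8, 173.7] [0.29, 0.02, 0.7, -0.01]
0.0 tilt 0.0 lev -0.0 [0.662 0.07  0.438] zy 0.0 [22.8, 17.0, 22.3, -0.0, -95.3, 173.7] [0.35, -0.04, 0.36, -0.03]
side pin 0.83 [309.  274.5]
side tile4 0.74 [316.5 349.9]
side home 0.57 [300.1 353.4]
wrist pin 0.97 [211.7 217.4]
wrist tile4 0.94 [310.9 261.6]
```

View pics/c3.png

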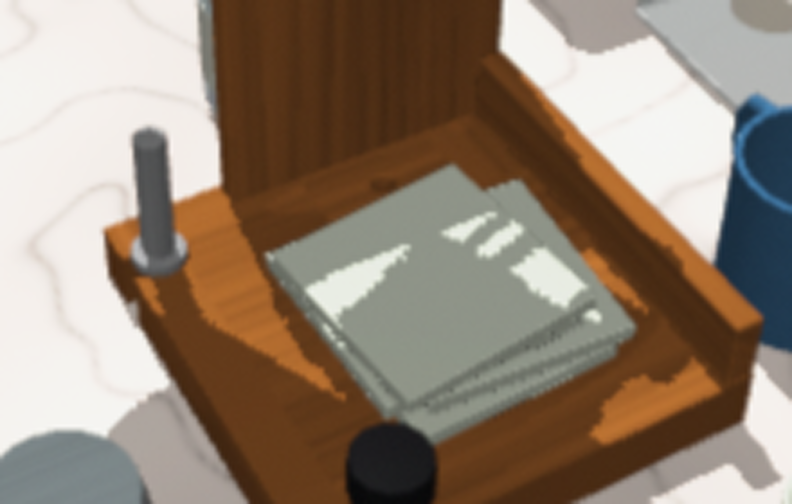

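The crop shows the pin upright at (155, 200) with its collar resting on the board at the notch, and the tiles untouched. The tool is vertical again. That was my last allowed picture, so from here I measure by numbers only: tile extents from the first wrist picture.

```bash
python3 - <<'E'
from h import *
k=ctrl.calibration('wrist');k=dict(k);k['eye']=np.array([.55344538,-.16153649,.57483163]);k['attitude']=np.array([-17.79678,-.111353328,179.700798])
R=Ro.from_euler('xyz',k['attitude'],degrees=True).as_matrix()
f=lambda x,y,z:np.round(at('wrist',(y/2.2+79.5,x/2.2+179.5),z,(k,R))[:2],4)
for n,c,z in (('top',[(180,125),(360,100),(382,290),(207,303)],.062),('low',[(153,105),(157,283),(205,285)],.046),('behind',[(182,103),(345,94)],.05),('r',[(372,112)],.054)):
    print(n,[f(*p,z).tolist() for p in c])
im=cv2.cvtColor(ctrl.snapshot('wrist'),cv2.COLOR_RGB2HSV) 
t=ctrl.trace('tile4','wrist')
kr=cam('wrist')
for d in t[:2]:
    c=cv2.findContours(d['mask'].astype(np.uint8),0,1)[0];c=max(c,key=cv2.contourArea)
    h=cv2.convexHull(c)[:,0];w=np.array([at('wrist',(p[1],p[0]),.05,kr)[:2] for p in h]);print(round(d['conf'],2),'x',w[:,0].min(),w[:,0].max(),'y',w[:,1].min(),w[:,1].max(),d['bbox'])
E
```

```text
top [[0.6272, -0.1329], [0.5313, -0.1453], [0.5181, -0.0424], [0.617, -0.0354]]
low [[0.6437, -0.1426], [0.6474, -0.0435], [0.6197, -0.0422]]
behind [[0.6272, -0.1438], [0.5389, -0.148]]
r [[0.5245, -0.1388]]
0.79 x 0.519731179147619 0.6130177528784175 y -0.11755374616444803 -0.06474728588968914 [221.1, 279.4, 301.0, 316.9]
0.46 x 0.47153438837510186 0.7479111163153468 y -0.13535661286041867 0.04770585327448035 [178.5, 180.3, 413.2, 364.5]
```

Call:
send_rows:
  increments:
    - [[0,-0.1,0,-0.12],[-0.03,-0.2,0,-0.24],[-0.03,-0.3,0,-0.36],[-0.03,-0.4,0,-0.48],[-0.03,-0.5,0,-0.6],[-0.03,-0.6,0,-0.72],[-0.03,-0.6,0,-0.8]]
  jaw: 0.5

```text
clock: 27.08
tool_pos: [0.5878, -0.0479, 0.3663]
orientation: [-180.0, -0.1, 40.1]
force: [-0.0, 0.6, -0.3]
opening: 0.0441
gripper_force: 0.0
```

Call:
send_rows:
  increments:
    - [[0,-0.1,0,-0.12],[-0.03,-0.2,0,-0.24],[-0.03,-0.3,0,-0.36],[-0.03,-0.4,0,-0.48],[-0.03,-0.5,0,-0.6],[-0.03,-0.6,0,-0.72],[-0.03,-0.6,0,-0.8]]

```text
clock: 27.95
tool_pos: [0.5817, -0.1679, 0.3661]
orientation: [180.0, -0.1, -28.7]
force: [0.3, -0.4, -0.6]
opening: 0.0438
gripper_force: 0.0
```

Call:
send_rows:
  increments:
    - [[0,0,-0.1,-0.12],[0,0,-0.2,-0.24],[0,0,-0.3,-0.36],[0,0,-0.4,-0.48],[0,0,-0.5,-0.6],[0,0,-0.5,-0.71],[0,0,-0.5,-0.71]]

```text
clock: 28.82
tool_pos: [0.5818, -0.1667, 0.2661]
orientation: [180.0, -0.2, -89.3]
force: [-0.2, -0.6, 0.4]
opening: 0.0438
gripper_force: 0.0
```

```bash
python3 st.py; python3 - <<'E'
from h import *
S=ctrl.snapshot('side');
for n,t in (('oil_bottle',0),('spice_jar',0),('ramekin',0)):
    for d in ctrl.spot_point(n,'side')[:1]: print(n,round(d['conf'],2),np.round(at('side',d['pixel'],0.),3))
E
```

```text
28.825 [0.5818, -0.1667, 0.2661] [179.99, -0.16, -89.25] [2.593, 12.706, -5.136, 0.172, -72.174, -1.901] maxv 5.27 F [-0.2 -0.6  0.4] op 0.0438 gf 0.0
tool axes [[0.013, -1.0, 0.003], [-1.0, -0.013, 0.0], [-0.0, -0.003, -1.0]]
oil_bottle 0.84 [ 0.456 -0.261  0.   ]
spice_jar 0.58 [ 0.57 -0.28  0.  ]
ramekin 0.57 [ 0.671 -0.27   0.   ]
```

Call:
send_rows:
  increments:
    - [[0,-0.03,-0.25,0],[0,-0.03,-0.5,0],[0,-0.03,-0.75,0],[0,-0.03,-0.95,0],[0,-0.03,-0.95,0]]

```text
clock: 29.65
tool_pos: [0.5796, -0.1723, 0.0737]
orientation: [179.7, -0.1, -89.2]
force: [-0.2, 0.4, 0.1]
opening: 0.0438
gripper_force: 0.0
```

Call:
send_rows:
  increments:
    - [[0,0,-0.1,0],[0,0,-0.2,0],[0,0,-0.2,0],[0,0,-0.2,0]]

```text
clock: 30.15
tool_pos: [0.5832, -0.1725, 0.0385]
orientation: [-179.8, -0.2, -89.2]
force: [0.6, 0.6, -0.2]
opening: 0.0441
gripper_force: 0.0
```

Call:
send_rows:
  increments:
    - [[0,0,-0.015,0],[0,0,-0.015,0],[0,0.04,-0.015,0],[0,0.08,-0.015,0],[0,0.12,-0.015,0],[0,0.16,-0.015,0],[0,0.2,-0.015,0],[0,0.24,-0.015,0],[0,0.28,-0.015,0],[0,0.32,-0.015,0],[0,0.35,-0.015,0],[0,0.35,-0.015,0]]

```text
clock: 31.65
tool_pos: [0.582, -0.1015, 0.0335]
orientation: [-180.0, -0.1, -89.3]
force: [0.4, -0.5, 0.0]
opening: 0.0438
gripper_force: 0.0
```

```bash
python3 st.py
```

```text
31.65 [0.582, -0.1015, 0.0335] [-179.96, -0.13, -89.26] [9.141, 23.659, -23.295, 0.2, -43.022, -8.543] maxv 0.46 F [ 0.4 -0.5  0. ] op 0.0438 gf 0.0
tool axes [[0.013, -1.0, 0.002], [-1.0, -0.013, -0.001], [0.001, -0.002, -1.0]]
```

Call:
send_rows:
  increments:
    - [[0,0.02,0,0],[0,0.04,0,0],[0,0.055,0,0],[0,0.055,0,0]]

```text
clock: 32.15
tool_pos: [0.5831, -0.0926, 0.0339]
orientation: [-179.9, -0.2, -89.3]
force: [4.1, -10.1, -1.5]
opening: 0.044
gripper_force: 5.0
```

Call:
send_rows:
  increments:
    - [[0,0.007,0,0],[0,0.015,0,0],[0,0.015,0,0]]

```text
clock: 32.52
tool_pos: [0.5831, -0.0912, 0.034]
orientation: [-179.9, -0.3, -89.3]
force: [5.3, -20.3, -2.5]
opening: 0.0437
gripper_force: 10.1
```

Firm contact at the panel (20 N), where expected. I'll back off, lift, and turn for the +x push, keeping the body clear of the parked pin's top.

Call:
send_rows:
  increments:
    - [[0,-0.05,0,0],[0,-0.07,0.25,0],[0,-0.1,0.5,0.1],[-0.1,-0.1,0.75,0.22],[-0.2,-0.1,0.85,0.34],[-0.3,-0.1,0.85,0.46],[-0.43,-0.1,0.85,0.58],[-0.43,-0.1,0.85,0.7],[-0.43,-0.1,0.85,0.82],[-0.43,-0.1,0.85,0.94],[-0.43,-0.1,0.85,1],[-0.43,-0.1,0.85,1]]
  jaw: 1

```text
clock: 34.02
tool_pos: [0.4958, -0.1081, 0.2034]
orientation: [-179.9, -0.2, -3.4]
force: [0.2, 0.3, 0.3]
opening: 0.0876
gripper_force: 0.0
```

Call:
send_rows:
  increments:
    - [[0,0,-0.2,0.047],[0,0,-0.4,0.047],[0,0,-0.4,0.047]]

```text
clock: 34.4
tool_pos: [0.4937, -0.1084, 0.1211]
orientation: [-180.0, 0.2, 0.6]
force: [0.1, -0.8, 1.0]
opening: 0.0878
gripper_force: 0.0
```

```bash
python3 st.py
```

```text
34.4 [0.4937, -0.1084, 0.1211] [-180.0, 0.17, 0.56] [9.886, 10.367, -28.561, -0.041, -51.241, 80.696] maxv 3.95 F [ 0.1 -0.8  1. ] op 0.0878 gf 0.0
tool axes [[1.0, 0.01, -0.003], [0.01, -1.0, -0.0], [-0.003, 0.0, -1.0]]
```

Call:
send_rows:
  increments:
    - [[0,0,-0.15,0],[0,0,-0.3,0],[0,0,-0.438,0],[0,0,-0.438,0],[0,0,-0.438,0]]

```text
clock: 35.02
tool_pos: [0.4972, -0.1083, 0.0376]
orientation: [-180.0, -0.3, 0.7]
force: [0.8, 0.7, 0.9]
opening: 0.0883
gripper_force: 0.0
```

Call:
send_rows:
  increments:
    - [[0.03,0,0,0],[0.07,0,0,0],[0.11,0,0,0],[0.15,0,0,0],[0.19,0,0,0],[0.23,0,0,0],[0.25,0,0,0],[0.25,0,0,0]]

```text
clock: 36.02
tool_pos: [0.5453, -0.1087, 0.0354]
orientation: [180.0, -0.0, 0.7]
force: [-4.0, -2.1, 3.3]
opening: 0.0878
gripper_force: 2.5
```

Call:
send_rows:
  increments:
    - [[0.015,0,0,0],[0.03,0,0,0],[0.03,0,0,0]]

```text
clock: 36.4
tool_pos: [0.5473, -0.109, 0.0351]
orientation: [180.0, 0.3, 0.7]
force: [-13.4, -1.8, 11.8]
opening: 0.0877
gripper_force: 9.1
```

Call:
send_rows:
  increments:
    - [[-0.05,0,0,0],[-0.05,0.06,-0.005,0],[-0.05,0.13,-0.005,0],[-0.05,0.13,-0.005,0],[-0.02,0.13,-0.005,0],[0,0.13,-0.005,0],[0,0.13,-0.005,0]]

```text
clock: 37.28
tool_pos: [0.548, -0.0828, 0.0342]
orientation: [180.0, 0.3, 0.7]
force: [-11.8, 1.6, 9.1]
opening: 0.0874
gripper_force: 7.4
```

```bash
cat > tl.py <<'E'
from h import *
s=np.load('s.npy')
for c in('side','scene'):
    ctrl.snapshot(c);kr=cam(c)
    for n,z in(('tile4',.054),('home',.03),('pin',.03),('notch',.03)):
        for d in ctrl.spot_point(n,c)[:2]: print(c,n,round(d['conf'],2),np.round(d['pixel'],1),np.round(at(c,d['pixel'],z,kr)[:2],4))
    t=ctrl.trace('tile1',c)
    for d in t[:1]: print(c,round(d['conf'],2),d['bbox'])
print('home',stand2w([(50,50,30)],s))
E
python3 st.py; python3 tl.py
```

```text
37.275 [0.548, -0.0828, 0.0342] [179.99, 0.28, 0.71] [11.628, 21.017, -27.631, -0.059, -41.626, 79.122] maxv 0.57 F [-11.8   1.6   9.1] op 0.0874 gf 7.4
tool axes [[1.0, 0.012, -0.005], [0.012, -1.0, 0.0], [-0.005, -0.0, -1.0]]
side tile4 0.62 [287.6 352.8] [ 0.6151 -0.0307]
side pin 0.97 [311.9 275.9] [ 0.4868 -0.0008]
side notch 0.81 [312.1 275.8] [ 0.4865 -0.0011]
side notch 0.22 [340.5 342.2] [ 0.5541 -0.1041]
side 0.84 [334.8, 257.1, 394.9, 309.8]
scene tile4 0.79 [276.5 293.7] [ 0.6039 -0.0276]
scene tile4 0.42 [268.4 184.1] [ 0.6974 -0.2361]
scene pin 0.58 [253.3 337.1] [0.4818 0.0055]
scene notch 0.74 [252.4 337. ] [0.4796 0.004 ]
scene 0.94 [261.9, 253.0, 296.8, 302.9]
home [[ 0.61397879 -0.03032545  0.03      ]]
```

Call:
send_rows:
  increments:
    - [[0,0,0.008,0],[0.015,0,0.008,0],[0.03,0,0.008,0],[0.03,0,0.008,0]]

```text
clock: 38.38
tool_pos: [0.5532, -0.0833, 0.0353]
orientation: [180.0, 0.4, 0.7]
force: [-9.2, -0.8, 3.9]
opening: 0.0873
gripper_force: 5.4
```

Call:
send_rows:
  increments:
    - [[0.01,0,0,0],[0.02,0,0,0],[0.02,0,0,0]]

```text
clock: 38.75
tool_pos: [0.5538, -0.0833, 0.0351]
orientation: [180.0, 0.7, 0.7]
force: [-23.7, 4.6, 18.6]
opening: 0.0874
gripper_force: 14.4
```

Call:
send_rows:
  increments:
    - [[0.01,0,0,0],[0.02,0,0,0],[0.02,0,0,0]]

```text
clock: 39.12
tool_pos: [0.5539, -0.0834, 0.0349]
orientation: [180.0, 1.1, 0.7]
force: [-36.2, 7.6, 30.2]
opening: 0.0876
gripper_force: 21.8
```

Solid stop at x = 0.554, as predicted. Backing off for a second +y push, centred on the stack.

Call:
send_rows:
  increments:
    - [[-0.1,0,0,0],[-0.17,0,0,0],[-0.17,0,0.25,0],[-0.17,-0.1,0.5,-0.1],[-0.1,-0.2,0.75,-0.22],[0,-0.23,0.75,-0.34],[0.1,-0.23,0.75,-0.46],[0.2,-0.23,0.75,-0.58],[0.24,-0.23,0.75,-0.7],[0.24,-0.23,0.75,-0.82],[0.24,-0.23,0.75,-0.94],[0.24,-0.23,0.75,-1]]
  jaw: 0.5

```text
clock: 40.62
tool_pos: [0.6142, -0.1285, 0.1863]
orientation: [-180.0, -0.2, -85.5]
force: [0.4, -0.1, -0.1]
opening: 0.044
gripper_force: 0.0
```

Call:
send_rows:
  increments:
    - [[0,0,-0.1,-0.047],[0,0,-0.3,-0.047],[0,0,-0.3,-0.047]]

```text
clock: 41.0
tool_pos: [0.6119, -0.1285, 0.1235]
orientation: [179.7, -0.2, -89.3]
force: [0.6, -0.5, -0.3]
opening: 0.0438
gripper_force: 0.0
```

```bash
python3 st.py
```

```text
41.0 [0.6119, -0.1285, 0.1235] [179.69, -0.15, -89.32] [6.086, 20.738, -13.414, 0.151, -56.171, -5.492] maxv 3.56 F [ 0.6 -0.5 -0.3] op 0.0438 gf 0.0
tool axes [[0.012, -1.0, 0.003], [-1.0, -0.012, 0.005], [-0.005, -0.003, -1.0]]
```

Call:
send_rows:
  increments:
    - [[0,0,-0.15,0],[0,0,-0.3,0],[0,0,-0.455,0],[0,0,-0.455,0],[0,0,-0.455,0],[0,0.04,-0.455,0],[0,0.08,-0.455,0],[0,0.12,-0.455,0],[0,0.16,-0.455,0],[0,0.18,-0.455,0],[0,0.18,-0.455,0]]

```text
clock: 42.38
tool_pos: [0.6137, -0.0922, 0.0354]
orientation: [180.0, -0.2, -89.3]
force: [0.1, -1.1, 1.0]
opening: 0.0439
gripper_force: 0.5
```

Call:
send_rows:
  increments:
    - [[0,0.01,0,0],[0,0.02,0,0],[0,0.02,0,0]]

```text
clock: 42.75
tool_pos: [0.6131, -0.0907, 0.0354]
orientation: [179.9, -0.3, -89.3]
force: [-1.3, -12.4, 1.1]
opening: 0.044
gripper_force: 6.0
```

Call:
send_rows:
  increments:
    - [[0,0.01,0,0],[0,0.02,0,0],[0,0.02,0,0]]

```text
clock: 43.12
tool_pos: [0.6131, -0.0903, 0.0356]
orientation: [179.9, -0.5, -89.2]
force: [1.6, -33.2, -1.6]
opening: 0.0437
gripper_force: 16.2
```

Call:
send_rows:
  increments:
    - [[0,-0.1,0,0],[0,-0.1,0.25,0],[0,-0.1,0.5,0],[0,-0.1,0.75,0],[0,0,1,0],[0,0,1,0]]

```text
clock: 43.88
tool_pos: [0.6164, -0.0835, 0.2405]
orientation: [-179.5, -0.1, -89.2]
force: [-0.0, 0.5, -0.8]
opening: 0.0438
gripper_force: 0.0
```

Call:
send_rows:
  increments:
    - [[-0.1,0,0.3,0],[-0.15,0.1,0.6,0],[-0.15,0.1,0.8,0],[-0.15,0.1,0.8,0],[-0.15,0.1,0.8,0]]

```text
clock: 44.5
tool_pos: [0.5836, -0.0641, 0.3941]
orientation: [179.9, -0.1, -89.3]
force: [-0.1, 0.4, -1.0]
opening: 0.0437
gripper_force: 0.0
```

```bash
cat > ck.py <<'E'
from h import *
s=np.load('s.npy');c0,n0=np.cos(s[2]),np.sin(s[2])
tos=lambda w:np.round(1000*np.array([[c0,n0],[-n0,c0]])@(np.array(w)[:2]-s[:2]),1)
for c in('wrist','side','scene'):
    kr=cam(c);ctrl.snapshot(c)
    for n,z in(('tile4',.054),('pin',.03),('notch',.03),('stop',.066)):
        for d in ctrl.spot_point(n,c)[:1]: print(c,n,round(d['conf'],2),'stand mm',tos(at(c,d['pixel'],z,kr)))
    for d in ctrl.trace('tile4',c)[:2]:
        m=d['mask'].astype(np.uint8);k=max(cv2.findContours(m,0,1)[0],key=cv2.contourArea)
        q=cv2.approxPolyDP(cv2.convexHull(k),4,True)[:,0]
        print(c,round(d['conf'],2),int(m.sum()),[tos(at(c,(p[1],p[0]),.062,kr)).tolist() for p in q])
E
python3 st.py;python3 ck.py
```

```text
44.5 [0.5836, -0.0641, 0.3941] [179.94, -0.11, -89.29] [12.861, 8.805, 6.152, 0.097, -87.425, -12.153] maxv 1.13 F [-0.1  0.4 -1. ] op 0.0437 gf 0.0
tool axes [[0.012, -1.0, 0.002], [-1.0, -0.012, 0.001], [-0.001, -0.002, -1.0]]
wrist tile4 0.73 stand mm [53.4 50.6]
wrist pin 0.85 stand mm [-79.7  83.7]
wrist notch 0.73 stand mm [-76.5  82.1]
wrist 0.72 6985 [[1.8, -0.0], [0.8, 96.8], [98.3, 99.3], [99.4, 2.3]]
wrist 0.55 29 [[4.1, -3.5], [19.0, -4.6]]
side tile4 0.92 stand mm [54.  51.9]
side pin 0.83 stand mm [-82.1  84.1]
side notch 0.96 stand mm [-76.6  84.3]
side stop 0.61 stand mm [93.6 -3.5]
side 0.91 2684 [[99.8, 96.5], [96.3, -1.0], [0.1, -2.2], [0.5, 96.4]]
side 0.8 331 [[-12.9, 70.6], [76.7, -21.2], [-13.6, -22.8]]
scene tile4 0.59 stand mm [42.8 49.3]
scene pin 0.52 stand mm [-84.1  87.4]
scene notch 0.7 stand mm [ 128.  -165.5]
scene 0.73 1002 [[4.6, 1.1], [7.4, 31.9], [92.9, 83.5], [96.7, 7.2]]
```

```bash
python3 - <<'E'
from h import *
s=np.load('s.npy');ctrl.snapshot('side');kr=cam('side')
ms=ctrl.trace('tile4','side');M=np.zeros((480,640),bool)
for d in ms:
    b=d['bbox'];print(round(d['conf'],2),np.round(b).tolist(),int(d['mask'].sum()))
    if d['conf']>.5:M|=d['mask']
def sil(dx,dy,z0=30,z1=62):
    P=[(x+dx,y+dy,z) for x in(0,100) for y in(0,100) for z in(z0,z1)]
    h=cv2.convexHull(proj('side',stand2w(P,s),kr)[:,::-1].astype(np.float32));I=np.zeros((480,640),np.uint8)
    cv2.fillConvexPoly(I,np.round(h).astype(np.int32),1);return I>0
for dx in(-8,-4,0):
    for dy in(-8,-4,0):
        I=sil(dx,dy);print(dx,dy,round((I&M).sum()/(I|M).sum(),3))
I=sil(0,0);print('outside px',(M&~I).sum(),'missing',(I&~M).sum())
# per-layer: lower boundary columns
k=max(cv2.findContours((M).astype(np.uint8),0,1)[0],key=cv2.contourArea)
k2=max(cv2.findContours(I.astype(np.uint8),0,1)[0],key=cv2.contourArea)
d=np.array([cv2.pointPolygonTest(k2,(float(p[0]),float(p[1])),True) for p in k[:,0]]);print('contour dist px min/median/max',d.min(),np.median(d),d.max())
E
```

```text
0.87 [308.0, 286.0, 393.0, 329.0] 407
0.77 [314.0, 283.0, 396.0, 320.0] 280
0.65 [313.0, 282.0, 395.0, 319.0] 286
0.56 [314.0, 259.0, 395.0, 313.0] 2696
0.22 [258.0, 165.0, 442.0, 404.0] 20039
-8 -8 0.793
-8 -4 0.821
-8 0 0.846
-4 -8 0.84
-4 -4 0.881
-4 0 0.909
0 -8 0.853
0 -4 0.918
0 0 0.948
outside px 45 missing 150
contour dist px min/median/max -1.4142135623730951 0.0 3.0
```

```bash
python3 - <<'E'
from h import *
s=np.load('s.npy');ctrl.snapshot('side');kr=cam('side')
for i,z in enumerate((30,38,46,54)):
    q=proj('side',stand2w([(x,y,zz) for x,y in((0,100),(0,0),(100,0)) for zz in(z,z+8)],s),kr)
    print('tile',i+1,'pred bbox',np.round([q[:,1].min(),q[:,0].min(),q[:,1].max(),q[:,0].max()],1))
for d in ctrl.trace('tile4','side'):
    m=d['mask'];r,c=np.nonzero(m)
    if m.sum()<5000: print(round(d['conf'],2),np.round(d['bbox'],1),m.sum(),'lowest px',c[r==r.max()].mean(),r.max(),'leftmost',c.min(),r[c==c.min()].mean(),'right',c.max(),r[c==c.max()].mean())
E
```

```text
tile 1 pred bbox [311.9 286.2 393.3 328.1]
tile 2 pred bbox [311.9 282.8 393.7 324.7]
tile 3 pred bbox [311.8 279.3 394.1 321.2]
tile 4 pred bbox [311.8 275.8 394.5 317.7]
0.82 [312.5 283.4 391.8 319. ] 205 lowest px 343.0 319 leftmost 314 283.5 right 392 298.0
0.77 [314.7 283.3 392.7 321.1] 145 lowest px 343.0 322 leftmost 314 286.0 right 392 301.5
0.76 [309.8 289.1 393.8 324.4] 344 lowest px 342.5 327 leftmost 312 289.5 right 391 305.0
0.73 [313.5 256.5 393.4 312.4] 2716 lowest px 343.0 315 leftmost 313 277.5 right 394 293.5
```

All four layers share the same front corner (column 343 ± 0.5 px) and left and right limits, so the tiles are flush and home. The pin is upright in the notch and the robot is clear. Handing in.

```bash
python3 -c "
from plant import ctrl
print(ctrl.close_job(), ctrl.get_obs()['clock'])"
```

```text
the job is handed in; nothing more can be done
the job is handed in; nothing more can be done
```

I handed the job in at about 45 s of the 72 s allowed, and no verdict was returned; my last camera check had the pin upright in the notch within about 5 mm, all four tiles flush and home in the corner, and I saw no sign of a bystander being touched.

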